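# Seal the transit case with the mallet

## Robot

A 6-joint arm with a two-finger parallel gripper is mounted at the origin on a cart in front of the work surface, level with it; the furniture and walls round the work are solid. World frame = base frame: x ahead of the robot, y to its left, z up, the work surface at z = 0. Lengths are in m, angles in rad, forces in N, time in s.
With the tool pointing down it reaches from about 0.3 to 0.875 m from the base axis. Payload 6.4 kg.
Tool frame: the origin (TCP) lies at the very end of the fingers, on their centre line; the grasp point (between the pads) lies 19 mm behind it (r.grip_point_offset is the distance from the TCP to the grasp point, in m); z points along the fingers, y is the line along which they close (so a half turn about z gives the same grasp; the last joint's range is limited). The gripper opens to 85 mm and grips with 20 to 120 N. Pads are 22 mm wide; open, the fingers measure 114 mm over their backs; the gripper's body (76 mm by 85 mm) begins 54 mm behind the grasp point. The pads swing forward as they close: fully open they stand 13 mm farther back than shut.
Start: joints at [1.06, 0.181, 1.607, -0, 1.354, -0.206], TCP at [0.173, 0.549, 0.196] pointing down, gripper open.
Joint ranges: [-2.99, 2.99], [-0.89, 2.07], [0.3, 2.58], [-1.14, 4.28], [0, 2.63], [-3.12, 3.12]. Speed limits (rad/s): [2.57, 2.57, 3.01, 3.14, 3.14, 3.14].

## Interface

Orientations are given as a unit quaternion [w, x, y, z].
In Python, from station import r gives the robot as it stands.
- The arm moves only by the tool step_arm, never from a script. Its arguments are lists of equal length, an entry for each row: "offset": the shift along the tool's x, y, z scaled (see below), a list of three; "delta_rot": the turn, a rotation vector about the tool's x, y, z scaled (see below), a list of three; "claw": the opening, from -1 (shut) to 1 (fully open). In form: {"offset": [[tx, ty, tz], ...], "delta_rot": [[ax, ay, az], ...], "claw": [claw, ...]}. A call has exactly 10 rows; each row is the pose to reach, as a shift and turn from the pose commanded when the call began, along the tool's axes at that moment, turning the shorter way round; what a row does not reach only later rows make up. The controller multiplies each number of a shift by 0.3 m and each number of a turn by 180 degrees. A row lasts 1/12 s, in which the tool goes at most 41.7 mm and 7.16 degrees, less where a joint would pass 70% of its speed; a pose out of reach is approached as far as the arm can. A call with a number of a shift or a turn outside -1 to 1 is refused whole. A call with a gripper value outside its range is refused whole. The fingers move at their own pace and stop on an object; the grip force is fixed at half the most. Time passes only in rows, so rows that repeat a pose let the fingers close, or fill a call up. It gives the time, the measured TCP pose, the force, the opening and the grip force at its end, in the units of the state.
- r.read_state(): the state, without advancing time (a new reading comes with each control period).
- r.snapshot(name): name is "side" or "top"; returns the picture (480x640x3 uint8, blue, green, red); there is no depth.
- r.calibration(name): a dict with "fx", "fy", "cx", "cy" (pixels), "k1" (the pictures are not rectified: a ray, as slopes to the right and down, at radius r is drawn at 1 + k1 r^2 times it, then the intrinsics apply), "origin" and "orientation" of the camera in the world. Camera axes: x right, y up, looking along -z (the intrinsics and any distortion apply to the point x, -y, -z); pixel columns grow to the right and rows downward; lengths in m; the calibration is good to about 2 mm. A picture is of the moment at which its call begins. calibration takes no time and is no camera call.
- r.hand_in(): hands the job in; it is judged then, once.
Trained networks look in the newest picture that a camera, given by its name, has taken for a name from the list of things; names that differ only in an ending like _2 or _b are one class to them, and where a whole thing is asked for, a point or a joint stands for the part that bears it (a point fixed in the world has none). Each returns a list of dicts, best first, with "score" (0 to 1); they miss things now and then, are a little off and sometimes report something else, mostly with a low value. They report only what shows in the picture. A call takes as long as a camera call.
- r.find_in(camera, thing): "centre" ([column, row] in pixels, amid what is visible of it).
The state is a dict: "time": time; "joint_pos": joint angles; "joint_vel": joint speeds; "joint_efforts": joint torques, N m; "ee_pos": TCP position; "orientation": TCP orientation; "contact_force": force on the tool from outside, world axes, zero at the start; "torque": the same for the moment, N m; "width": finger opening in m; "gripper_force": force on a finger pad.
Only numpy, scipy, OpenCV 4.12 (cv2) and the standard library are available. Lean on these libraries where they do the work, as an engineer would, in place of code of your own. Each camera call takes 0.05 s, during which the arm holds its last target. There are 200 camera calls.

## Task

Slide the grey transit case along the table, never lifting it, from the round cork mat into the field between the four corner tapes, squarely and without disturbing anything else, and let go of it. Then take the mallet and strike the case's two lid pins fully down with brisk blows of the mallet, not with the gripper: first the pin at the hinged end, then the one at the front end. Finally stand the mallet on its head on the bare table again and leave the case in the taped field.

Things in the scene. Friction and masses are not known exactly. Their poses are not given: they have to be found in the camera images.
- case: Grey plastic transit case, 180 (x) x 90 (y) x 50 mm, 0.8 kg, loose, slides easily. Origin: centre of its underside; z up. Steel hinge barrels at its -x end (hinged end), a small steel plate at +x (front end). On the lid a black carrying bar along x, 70 x 14 x 14 mm, on two posts. A drive pin near each end, at x = -72 and +72 mm, y = 0, in a round boss (radius 14 mm, top 54 mm up).
- case_grip (a point): Centre of the case's carrying bar, 79 mm above the case's underside.
- hinge_pin (a joint): Drive pin at the hinged end (case x = -72 mm): steel head of radius 10 mm, 4 mm thick. Value: how far it is driven, 0 (head's top 70 mm above the table) to 0.012 m (head seated on the boss, top 58 mm above the table). It takes about 6 to 7 N to move and stays where it is left.
- front_pin (a joint): The same pin at the front end (case x = +72 mm).
- hinge_pin_top (a point): Centre of the top of the pin head at the hinged end.
- front_pin_top (a point): Centre of the top of the pin head at the front end.
- mallet: Mallet, 0.36 kg, loose, standing on one face of its barrel-shaped black head (radius 21 mm, 70 mm high, axis z), with its level wooden handle (20 mm wide, 24 mm high, centre 35 mm above the face) running from the head to x = -170 mm. Origin: centre of the lower face of the head, which is the striking face.
- mallet_grip (a point): Point on the middle line of the mallet handle, 55 mm from the head's axis, 35 mm above the lower face: a good place to grip.
- sealing_mark: Thin flat field on the table, 200 (x) x 110 (y) mm, light grey, with a white L of tape at each corner; the place to seal the case. Origin: its centre. The case's long axis belongs along its x, either way round. It has no thickness to speak of.
- packing_mat: Round flat cork mat, radius 108 mm, no thickness to speak of, on which the case starts. Origin: its centre. (Fixed round the work: a large open carton, 175 to 295 mm high, behind on the left, nearest corner at x = 0.63, y = 0.385; a cold box, 324 mm high, behind on the right, at x > 0.67, y < -0.16; low things at x > 0.74 and at x < 0.36.)
- dropper_bottle: Bystander: brown bottle with black dropper cap, radius 17 mm, 102 mm high, standing. Origin under its centre.
- date_stamp: Bystander: stamp with black knob handle on a wooden foot 27 (x) x 46 (y) mm, 74 mm high, standing. Origin under its centre.
- vial: Bystander: green-capped glass vial, radius 11 mm, 55 mm high, standing. Origin under its centre.
- label_roll: Bystander: roll of labels, 81 (x) x 120 (y) x 42 mm. Origin under its middle.
- thermo_logger: Bystander: white temperature logger, 56 (x) x 95 (y) x 20 mm. Origin under its centre.

How it is judged:
By the outcome, as a careful person would: the job done as asked, in the order asked, and still so for the second after the job is handed in, with the robot touching nothing.
It also fails if it takes over 72 s, if anything falls off the work surface, if the arm or the gripper's body presses on something with over 40 N, if the wrist force passes 120 N, or if a joint passes its speed limit or range.

## Working session

There is one attempt and no reset: what is moved stays moved. The work goes in short steps, Python scripts to look and compute and a tool call to move; the robot and the scene stay as the last step left them, time stands still between calls to the robot, and variables do not carry over. Pictures are saved under pics/ and viewed, at most 10 in all, crops included, and the job is handed in when it is done.

Besides the shell and the picture viewer there is one more tool, called after ">>>" in YAML: its name, and indented under it one key for each argument. step_arm: Moves the arm, as the interface text tells. Its arguments: {"type":"object","properties":{"offset":{"type":"array","items":{"type":"array","items":{"type":"number"}}},"delta_rot":{"type":"array","items":{"type":"array","items":{"type":"number"}}},"claw":{"type":"array","items":{"type":"number"}}},"required":["offset","delta_rot","claw"]}

```bash
ls; mkdir -p pics
python3 - <<'E'
from station import r
import cv2
for n in("top","side"):
    im=r.snapshot(n); cv2.imwrite(f"pics/{n}0.png",im); print(r.calibration(n))
    for t in["case","case_grip","hinge_pin","front_pin","hinge_pin_top","front_pin_top","mallet","mallet_grip","sealing_mark","packing_mat","dropper_bottle","date_stamp","vial","label_roll","thermo_logger"]:
        print(n,t,[([round(float(c)) for c in d["centre"]],round(float(d["score"]),2)) for d in r.find_in(n,t)[:2]])
print(r.read_state())
E
```

```text
pics
{'fx': 566.9204262635473, 'fy': 566.9204262635473, 'cx': 329.180378013629, 'cy': 240.5477314413754, 'k1': -0.08961477702012662, 'origin': array([0.18484017, 0.02390387, 1.59780536]), 'orientation': array([-0.69972226, -0.07717511,  0.0768718 ,  0.70606196])}
top case [([435, 239], 0.67)]
top case_grip [([434, 241], 0.81)]
top hinge_pin []
top front_pin [([437, 240], 0.31)]
top hinge_pin_top [([435, 264], 0.43)]
top front_pin_top [([434, 262], 0.63)]
top mallet [([319, 190], 0.84)]
top mallet_grip [([317, 188], 0.58)]
top sealing_mark [([258, 242], 0.65)]
top packing_mat [([418, 241], 0.9)]
top dropper_bottle [([326, 248], 0.49)]
top date_stamp [([350, 247], 0.5), ([318, 185], 0.25)]
top vial []
top label_roll [([166, 295], 0.79)]
top thermo_logger [([498, 255], 0.62), ([258, 243], 0.5)]
{'fx': 564.5115668401063, 'fy': 564.5115668401063, 'cx': 313.1622332237611, 'cy': 246.01720693338922, 'k1': 0.01952740121043458, 'origin': array([0.10780838, 1.33589827, 1.33149648]), 'orientation': array([-0.14060534, -0.06338316,  0.40217782,  0.90247754])}
side case []
side case_grip [([343, 2
[... 432 characters left out ...]
 1.6, 'joint_pos': array([ 1.05970051e+00,  1.80810320e-01,  1.60697059e+00, -2.59523704e-05,
        1.35380802e+00, -2.06292361e-01]), 'joint_vel': array([-0.00054996, -0.00066861, -0.00031303,  0.00036815, -0.00025716,
        0.000559  ]), 'joint_efforts': array([ 1.65998244e-03, -4.44841540e+01, -3.51670074e+01, -2.74613467e-04,
        8.44927272e-04,  3.25324706e-06]), 'ee_pos': array([0.1725605 , 0.5485209 , 0.19579688]), 'orientation': array([ 1.25185356e-05,  1.51809695e-01,  9.88409741e-01, -2.70642587e-06]), 'contact_force': array([-0.5531061 , -0.47129027,  0.63232209]), 'torque': array([ 0.05630175,  0.03171311, -0.00216386]), 'gripper_force': 0.0, 'width': 0.08531933650002707}
```

Run:
```python
import cv2
a=cv2.imread("pics/top0.png")[130:350,120:560]; cv2.imwrite("pics/t1.png",cv2.resize(a,(800,400),interpolation=cv2.INTER_CUBIC))
a=cv2.imread("pics/side0.png")[150:450,200:500]; cv2.imwrite("pics/s1.png",cv2.resize(a,(600,600),interpolation=cv2.INTER_CUBIC))
```

```text
(no output)
```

View pics/t1.png

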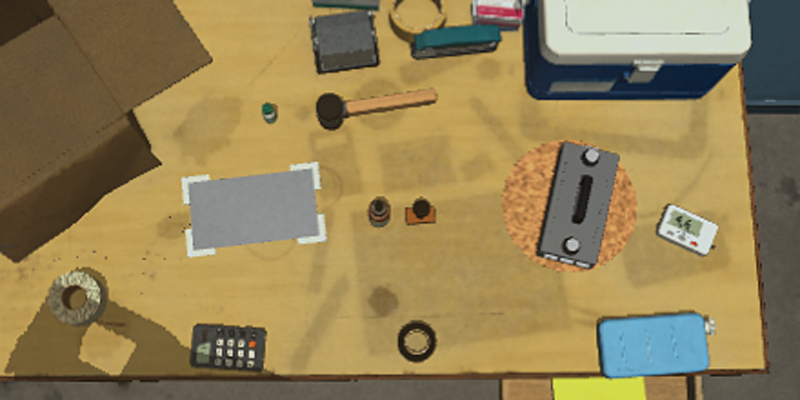

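View pics/s1.png

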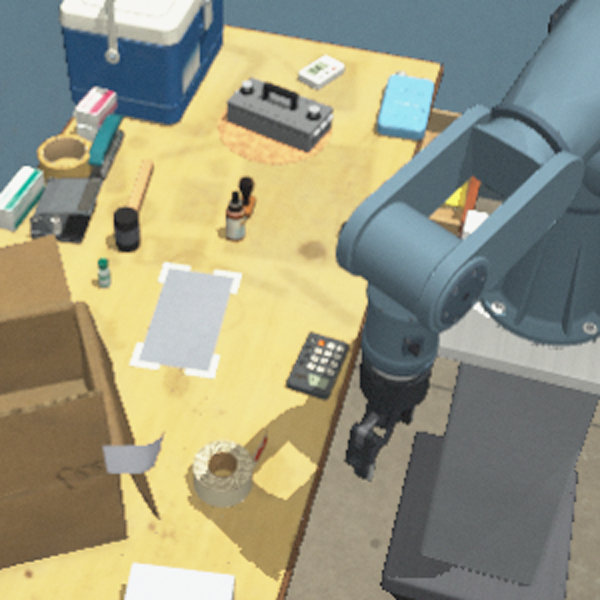

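```bash
cat > h.py <<'E'
import numpy as np, cv2
from scipy.spatial.transform import Rotation as R
from station import r
def ray(cam,p):
    c=r.calibration(cam); K=np.array([[c["fx"],0,c["cx"]],[0,c["fy"],c["cy"]],[0,0,1.]])
    u=cv2.undistortPoints(np.array([[p]],float),K,np.array([c["k1"],0,0,0]))[0,0]
    q=R.from_quat(np.roll(c["orientation"],-1))
    return np.array(c["origin"]),q.apply([u[0],-u[1],-1])
def at(cam,p,z):
    o,d=ray(cam,p); return (o+d*(z-o[2])/d[2])
def proj(cam,P):
    c=r.calibration(cam); K=np.array([[c["fx"],0,c["cx"]],[0,c["fy"],c["cy"]],[0,0,1.]])
    X=R.from_quat(np.roll(c["orientation"],-1)).inv().apply(np.atleast_2d(np.array(P,float))-c["origin"])*[1,-1,-1]
    return cv2.projectPoints(X,np.zeros(3),np.zeros(3),K,np.array([c["k1"],0,0,0]))[0][:,0]
def tri(p,q):
    (a,d),(b,e)=ray("top",p),ray("side",q)
    s=np.linalg.lstsq(np.stack([d,-e],1),b-a,rcond=None)[0]; return (a+s[0]*d+b+s[1]*e)/2
E
python3 - <<'E'
from h import *
np.set_printoptions(precision=4,suppress=True)
T=lambda u,v:(u/1.818+120,v/1.818+130)
S=lambda u,v:(u/2+200,v/2+150)
g=[("pinF",(591,156),.070),("pinH",(572,244),.070),("bar",(582,199),.086),("head",(330,110),.07),("hend",(436,96),.047),("bottle",(379,205),.102),("stamp",(422,204),.074),("vial",(268,107),.055),("logger",(688,229),.02),
("m1",(183,178),0),("m2",(318,165),0),("m3",(326,240),0),("m4",(188,255),0),("ring",(417,341),.02),("roll",(78,297),.042),("calc",(229,347),.02)]
for n,p,z in g: print(n,at("top",T(*p),z)[:2])
for n,p,z in [("pinF",(246,88),.07),("pinH",(316,115),.07),("head",(126,216),.07),("bottle",(237,200),.102),("stamp",(246,187),.074),("vial",(103,264),.055)]: print("side",n,at("side",S(*p),z)[:2])
im=cv2.imread("pics/top0.png"); hsv=cv2.cvtColor(im,cv2.COLOR_BGR2HSV)
m=((hsv[...,1]<60)&(hsv[...,2]>90)).astype(np.uint8); 
n,l,st,ce=cv2.connectedComponentsWithStats(m)
k=l[242,258]; print(st[k],ce[k]); c=cv2.findContours((l==k).astype(np.uint8),0,1)[0][0]
b=cv2.boxPoints(cv2.minAreaRect(c)); W=np.array([at("top",p,0)[:2] for p in b]); print(W,W.mean(0),np.linalg.norm(W[1]-W[0]),np.linalg.norm(W[2]-W[1]))
cv2.imwrite("pics/c1.png",np.hstack([cv2.resize(im[195:285,400:475],(400,480),interpolation=cv2.INTER_CUBIC),cv2.resize(im[165:240,250:325],(400,480),interpolation=cv2.INTER_CUBIC)]))
E
```

```text
pinF [ 0.5917 -0.3018]
pinH [ 0.4546 -0.2656]
bar [ 0.5205 -0.2811]
head [0.6689 0.0997]
hend [ 0.6978 -0.0664]
bottle [0.5105 0.025 ]
stamp [ 0.5176 -0.04  ]
vial [0.6796 0.1978]
logger [ 0.4853 -0.4599]
m1 [0.5799 0.3387]
m2 [0.5992 0.1222]
m3 [0.4771 0.1091]
m4 [0.4549 0.3267]
ring [ 0.3156 -0.031 ]
roll [0.3839 0.4864]
calc [0.3087 0.2559]
side pinF [ 0.5905 -0.2875]
side pinH [ 0.4461 -0.248 ]
side head [0.6754 0.1051]
side bottle [0.5039 0.0466]
side stamp [ 0.5082 -0.0181]
side vial [0.676  0.2048]
[ 220  219   80   52 2940] [258.9136 244.765 ]
[[0.5812 0.3472]
 [0.606  0.1239]
 [0.4773 0.1087]
 [0.4529 0.3282]] [0.5293 0.227 ] 0.2246701402309617 0.12965670084696335
```

View pics/c1.png

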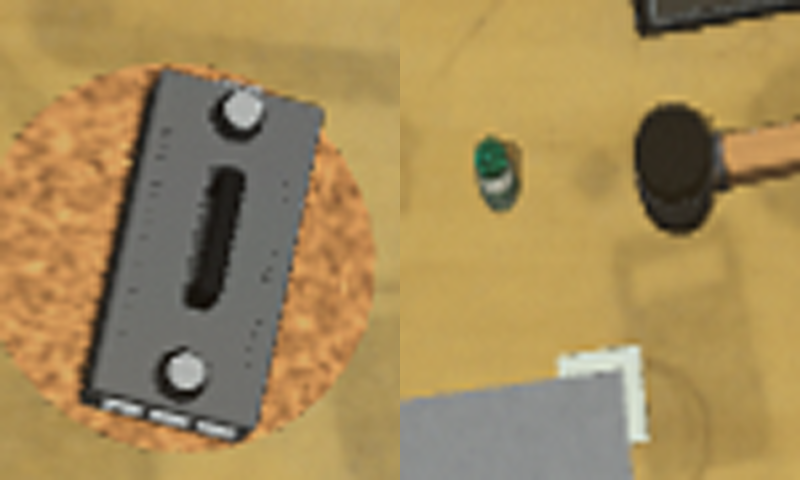

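Run:
```python
from h import *
np.set_printoptions(precision=4,suppress=True)
F=at("top",(445.6,215.25),.07);H=at("top",(434.5,264.4),.07);print(F,H,np.linalg.norm(F-H),(F+H)/2,np.degrees(np.arctan2(*(F-H)[1::-1])), at("top",(440.1,239.6),.086))
for cam,seed in(("top",(258,242)),("side",(293,311))):
    im=cv2.imread(f"pics/{cam}0.png"); print(cam,im[seed[1],seed[0]])
    d=np.abs(im.astype(int)-im[seed[1]-6:seed[1]+6,seed[0]-6:seed[0]+6].reshape(-1,3).mean(0)).max(2)
    m=(d<22).astype(np.uint8); n,l,st,ce=cv2.connectedComponentsWithStats(m,connectivity=4)
    k=l[seed[1],seed[0]];print(st[k])
    c=cv2.findContours((l==k).astype(np.uint8),0,1)[0][0]
    W=np.array([at(cam,p[0],0)[:2] for p in c]);(ctr,sz,a)=cv2.minAreaRect((W*1000).astype(np.float32));print(ctr,sz,a)
    ys,xs=np.nonzero(l==k);P=np.array([at(cam,p,0)[:2] for p in zip(xs,ys)]);C=np.cov(P.T);w,v=np.linalg.eigh(C);print(P.mean(0),np.sqrt(12*w),np.degrees(np.arctan2(v[1,1],v[0,1])))
im=cv2.imread("pics/side0.png"); cv2.imwrite("pics/c2.png",np.hstack([cv2.resize(im[180:230,300:375],(480,320),interpolation=cv2.INTER_CUBIC),cv2.resize(im[220:310,240:335],(317,320),interpolation=cv2.INTER_CUBIC)]))
```

```text
[ 0.5933 -0.3034  0.07  ] [ 0.4541 -0.2653  0.07  ] 0.14431917580842682 [ 0.5237 -0.2843  0.07  ] -15.32078508190006 [ 0.5201 -0.281   0.086 ]
top [145 144 142]
[ 224  223   73   45 2543]
(529.127685546875, 223.52273559570312) (110.19200134277344, 206.53253173828125) 6.26999044418335
[0.5288 0.2262] [0.1091 0.1992] 96.56095341926306
side [208 209 203]
[ 270  284   47   51 1624]
(530.3875122070312, 223.50686645507812) (108.793212890625, 197.55914306640625) 6.375547409057617Traceback (most recent call last):
  File "<stdin>", line 11, in <module>
  File "h.py", line 10, in at
    o,d=ray(cam,p); return (o+d*(z-o[2])/d[2])
        ~~~^^^^^^^
  File "h.py", line 5, in ray
    c=r.calibration(cam); K=np.array([[c["fx"],0,c["cx"]],[0,c["fy"],c["cy"]],[0,0,1.]])
ValueError: time passes only in moves, steps and waits
```

```bash
sed -i 's/^def ray/CAL={n:r.calibration(n) for n in("top","side")}\ndef ray/; s/c=r.calibration(cam)/c=CAL[cam]/' h.py
cat >> h.py <<'E'
def state():
    s=r.read_state(); q=R.from_quat(np.roll(s["orientation"],-1)).as_matrix()
    return s,np.array(s["ee_pos"]),q
def go(tgt,psi,P=None,q=None):
    "offset/rot numbers to reach tool position tgt, tool-x yaw psi (deg), pointing down"
    if P is None: s,P,q=state()
    a=np.radians(psi); T=np.array([[np.cos(a),np.sin(a),0],[np.sin(a),-np.cos(a),0],[0,0,-1]])
    return np.round(q.T@(np.array(tgt)-P)/.3,4),np.round(R.from_matrix(q.T@T).as_rotvec()/np.pi,4)
E
python3 - <<'E'
from h import *
np.set_printoptions(precision=4,suppress=True)
print("bottle",tri((326,248),(318,259)),"stamp",tri((350,247),(325,246)),"mallet",tri((319,190),(266,260)),"grip",tri((434,241),(343,208)))
P=np.array([[.593,-.303,.07],[.454,-.265,.07],[.5225,-.2835,.086],[.669,.1,.07],[.508,.03,.102],[.513,-.04,.074],[.529,.2245,0],[.669,.1,0]])
print(proj("side",P),proj("top",P))
im=cv2.imread("pics/side0.png"); cv2.imwrite("pics/c2.png",np.hstack([cv2.resize(im[180:230,300:375],(480,320),interpolation=cv2.INTER_CUBIC),cv2.resize(im[220:310,240:330],(320,320),interpolation=cv2.INTER_CUBIC)]))
print(go([.50,-.10,.2],164.7))
E
```

```text
bottle [0.5087 0.0322 0.0473] stamp [ 0.5077 -0.0351  0.049 ] mallet [0.6895 0.0515 0.0087] grip [ 0.5178 -0.2742  0.0346]
[[323.5846 191.5087]
 [357.0649 204.3465]
 [340.4481 194.477 ]
 [265.3965 257.3895]
 [318.8305 246.4622]
 [323.5406 239.1115]
 [293.8311 308.7434]
 [266.6033 272.6378]] [[445.4694 215.3425]
 [434.4106 264.4277]
 [440.954  238.7249]
 [301.4195 190.4786]
 [326.6382 243.6968]
 [352.1375 243.8408]
 [259.4136 244.646 ]
 [302.5871 197.683 ]]
(array([-1.6899, -1.7345, -0.014 ]), array([-0.   ,  0.   , -0.012]))
```

View pics/c2.png

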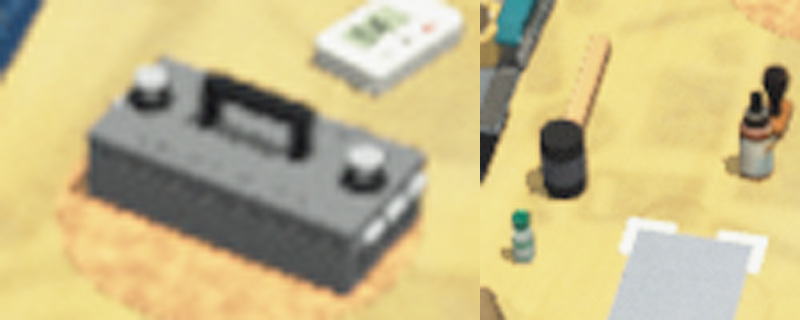

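>>> step_arm:
  offset:
    - [-0.85,-0.87,0]
    - [-0.85,-0.87,0]
    - [-0.85,-0.87,0]
    - [-0.85,-0.87,0]
    - [-0.85,-0.87,0]
    - [-0.85,-0.87,0]
    - [-0.85,-0.87,0]
    - [-0.85,-0.87,0]
    - [-0.85,-0.87,0]
    - [-0.85,-0.87,0]
  delta_rot:
    - [0,0,-0.012]
    - [0,0,-0.012]
    - [0,0,-0.012]
    - [0,0,-0.012]
    - [0,0,-0.012]
    - [0,0,-0.012]
    - [0,0,-0.012]
    - [0,0,-0.012]
    - [0,0,-0.012]
    - [0,0,-0.012]
  claw: [0.5,0.5,0.5,0.5,0.5,0.5,0.5,0.5,0.5,0.5]

```text
time: 2.43
ee_pos: [0.34, 0.2187, 0.1962]
orientation: [0.001, 0.136, 0.991, -0.001]
contact_force: [0.1, 0.6, 0.8]
width: 0.0641
gripper_force: 0.0
```

Run:
```python
from h import *
print(state()[1],go([.5225,-.2835,.13],164.7))
```

```text
[0.34001773 0.21871819 0.19620433] (array([-1.0366, -1.4478,  0.2247]), array([-0.0003,  0.0008, -0.0019]))
```

>>> step_arm:
  offset:
    - [-0.72,-1.0,0]
    - [-0.72,-1.0,0]
    - [-0.72,-1.0,0]
    - [-0.72,-1.0,0]
    - [-0.72,-1.0,0]
    - [-0.72,-1.0,0]
    - [-0.72,-1.0,0]
    - [-0.72,-1.0,0]
    - [-0.72,-1.0,0]
    - [-0.72,-1.0,0]
  delta_rot:
    - [0,0,-0.001]
    - [0,0,-0.001]
    - [0,0,-0.001]
    - [0,0,-0.001]
    - [0,0,-0.001]
    - [0,0,-0.001]
    - [0,0,-0.001]
    - [0,0,-0.001]
    - [0,0,-0.001]
    - [0,0,-0.001]
  claw: [0.5,0.5,0.5,0.5,0.5,0.5,0.5,0.5,0.5,0.5]

```text
time: 3.27
ee_pos: [0.4686, -0.129, 0.1961]
orientation: [0.001, 0.134, 0.991, -0.001]
contact_force: [-0.5, 0.7, 0.4]
width: 0.0641
gripper_force: 0.0
```

Run:
```python
from h import *
print(state()[1],go([.5225,-.2835,.13],164.7),go([.5225,-.2835,.06],164.7))
```

```text
[ 0.46858279 -0.12895959  0.1960596 ] (array([-0.3095, -0.4485,  0.2218]), array([-0.0007,  0.0007, -0.0005])) (array([-0.309 , -0.448 ,  0.4552]), array([-0.0007,  0.0007, -0.0005]))
```

>>> step_arm:
  offset:
    - [-0.309,-0.448,0.1]
    - [-0.309,-0.448,0.1]
    - [-0.309,-0.448,0.1]
    - [-0.309,-0.448,0.1]
    - [-0.309,-0.448,0.15]
    - [-0.309,-0.448,0.22]
    - [-0.309,-0.448,0.3]
    - [-0.309,-0.448,0.38]
    - [-0.309,-0.448,0.45]
    - [-0.309,-0.448,0.45]
  delta_rot:
    - [0,0,0]
    - [0,0,0]
    - [0,0,0]
    - [0,0,0]
    - [0,0,0]
    - [0,0,0]
    - [0,0,0]
    - [0,0,0]
    - [0,0,0]
    - [0,0,0]
  claw: [0.5,0.5,0.5,0.5,0.5,0.5,0.5,0.5,0.5,0.5]

```text
time: 4.1
ee_pos: [0.5183, -0.2742, 0.0559]
orientation: [-0.004, 0.131, 0.991, 0.002]
contact_force: [-1.9, 0.8, -0.8]
width: 0.0638
gripper_force: 0.0
```

>>> step_arm:
  offset:
    - [0,0,0]
    - [0,0,0]
    - [0,0,0]
    - [0,0,0]
    - [0,0,0]
    - [0,0,0]
    - [0,0,0]
    - [0,0,0]
    - [0,0,0]
    - [0,0,0]
  delta_rot:
    - [0,0,0]
    - [0,0,0]
    - [0,0,0]
    - [0,0,0]
    - [0,0,0]
    - [0,0,0]
    - [0,0,0]
    - [0,0,0]
    - [0,0,0]
    - [0,0,0]
  claw: [-0.3,-0.6,-1,-1,-1,-1,-1,-1,-1,-1]

```text
time: 4.93
ee_pos: [0.521, -0.2773, 0.0608]
orientation: [-0.0, 0.132, 0.991, 0.0]
contact_force: [0.1, 0.3, -0.5]
width: 0.0002
gripper_force: 0.0
```

Run:
```python
from h import *
print(state()[1],state()[0]["contact_force"],go([.50,-.21,.06],120),go([.417,-.17,.06],90))
```

```text
[ 0.5210015  -0.27729209  0.06078669] [ 0.12567391  0.33260769 -0.50931511] (array([0.1261, 0.1983, 0.0026]), array([ 0.    , -0.    ,  0.2493])) (array([0.428 , 0.2548, 0.0027]), array([-0.   , -0.   ,  0.416]))
```

Run:
```python
from h import *
a=r.snapshot("top");b=r.snapshot("side")
cv2.imwrite("pics/d.png",np.hstack([cv2.resize(a[180:300,380:500],(400,400),interpolation=cv2.INTER_CUBIC),cv2.resize(b[150:250,290:390],(400,400),interpolation=cv2.INTER_CUBIC)]))
```

```text
(no output)
```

View pics/d.png

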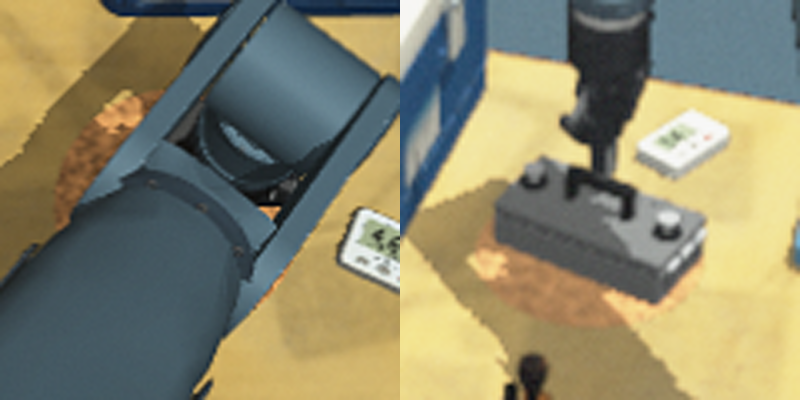

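Run:
```python
from h import *
s,P,q=state();print(P,s["width"],s["gripper_force"],s["joint_pos"])
for n in("side","top"):
  print(n,proj(n,[P,P+[0,0,.05],[.5225,-.2835,.086],[.5225,-.2835,.05],[.5225,-.2835,0.0]]))
b=cv2.imread("pics/d.png")
for t in("case_grip","case","packing_mat"): print(t,r.find_in("side",t)[:2])
print((np.array(proj("side",[P,P+[0,0,.05],[.5225,-.2835,.086]]))-[290,150])*4)
```

```text
[ 0.52103487 -0.27727018  0.06074849] 8.38522529778842e-06 0.0 [-6.89974039e-01  3.66440155e-01  1.66988669e+00 -1.46497741e-06
  1.10535233e+00 -1.99679705e+00]
side [[340.16100982 201.01736161]
 [340.58462519 190.05023603]
 [340.44813052 194.47697503]
 [340.14651022 202.27720499]
 [339.73925329 212.81706171]]
top [[437.03295635 241.25002655]
 [440.43593074 237.26044743]
 [440.95400192 238.72490852]
 [438.50939368 241.54527406]
 [435.28621466 245.26234212]]
case_grip [{'centre': [340.6, 206.1], 'score': 0.75}, {'centre': [253.1, 285.7], 'score': 0.31}]
case [{'centre': [343.3, 204.3], 'score': 0.56}]
packing_mat [{'centre': [326.7, 224.0], 'score': 0.77}]
[[200.64403926 204.06944645]
 [202.33850076 160.20094413]
 [201.79252207 177.90790013]]
```

Run:
```python
from h import *
b=r.snapshot("side");a=cv2.imread("pics/side0.png");cv2.imwrite("pics/side1.png",b)
f=lambda i:cv2.resize(i[160:220,315:365],(400,480),interpolation=cv2.INTER_CUBIC)
cv2.imwrite("pics/e.png",np.hstack([f(a),f(b)]))
```

```text
(no output)
```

View pics/e.png

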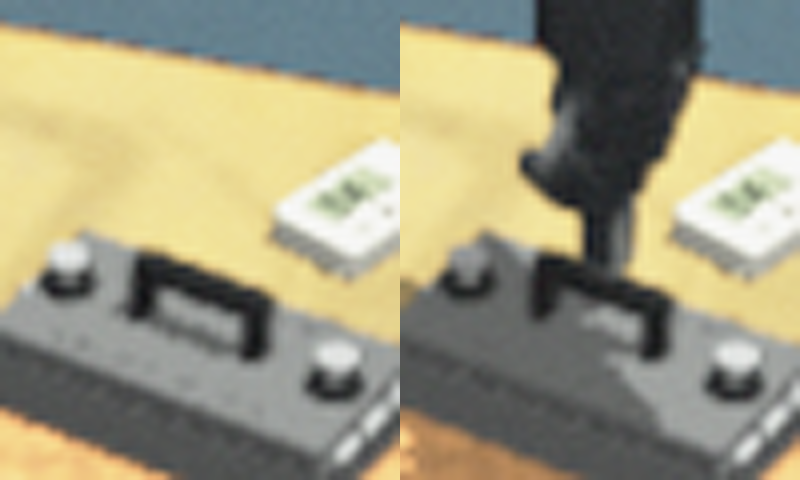

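Run:
```python
from h import *
P=np.array([0.1726,0.5485,0.1958]);print(proj("side",[P,P+[0,0,.1]]))
a=cv2.imread("pics/side0.png");b=cv2.imread("pics/side1.png");p=proj("side",[P])[0].astype(int);print(p)
f=lambda i:cv2.resize(i,(400,480),interpolation=cv2.INTER_CUBIC)
c=a[340:412,350:410].copy()
cv2.imwrite("pics/f.png",f(c))
```

```text
[[389.4904686  386.13576976]
 [393.43754434 360.24972369]]
[389 386]
```

View pics/f.png

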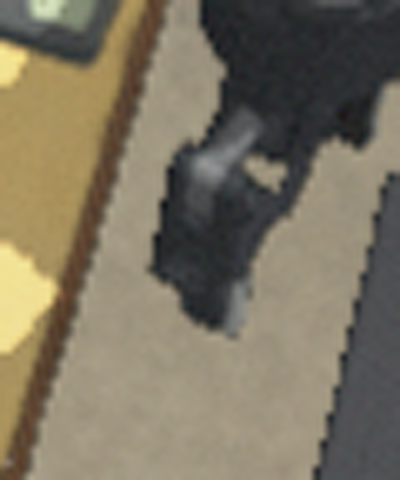

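Run:
```python
from h import *
P=np.array([0.1726,0.5485,0.1958]);a=np.radians(162.5);x=np.array([np.cos(a),np.sin(a),0]);y=np.array([np.sin(a),-np.cos(a),0])
for s in(-1,1):
  for e in(-.011,.011):
    for w in (.0426,.057):
      print(s,e,w,((proj("side",[P+s*w*y+e*x+[0,0,.013]])[0]-[350,340])*6.667).round())
```

```text
-1 -0.011 0.0426 [298. 189.]
-1 -0.011 0.057 [318. 162.]
-1 0.011 0.0426 [353. 218.]
-1 0.011 0.057 [372. 191.]
1 -0.011 0.0426 [178. 356.]
1 -0.011 0.057 [156. 386.]
1 0.011 0.0426 [233. 388.]
1 0.011 0.057 [212. 418.]
```

>>> step_arm:
  offset:
    - [0,0,0]
    - [0,0,0]
    - [0,0,0]
    - [0,0,0]
    - [-0.01,-0.018,0]
    - [-0.01,-0.018,0.02]
    - [-0.01,-0.018,0.035]
    - [-0.01,-0.018,0.05]
    - [-0.01,-0.018,0.05]
    - [-0.01,-0.018,0.05]
  delta_rot:
    - [0,0,0]
    - [0,0,0]
    - [0,0,0]
    - [0,0,0]
    - [0,0,0]
    - [0,0,0]
    - [0,0,0]
    - [0,0,0]
    - [0,0,0]
    - [0,0,0]
  claw: [0.5,0.5,0.5,0.5,0.5,0.5,0.5,0.5,0.5,0.5]

```text
time: 6.07
ee_pos: [0.5221, -0.2828, 0.045]
orientation: [-0.001, 0.132, 0.991, 0.0]
contact_force: [-0.6, 1.0, -0.4]
width: 0.0641
gripper_force: 0.0
```

>>> step_arm:
  offset:
    - [0,0,0]
    - [0,0,0]
    - [0,0,0]
    - [0,0,0]
    - [0,0,0]
    - [0,0,0]
    - [0,0,0]
    - [0,0,0]
    - [0,0,0]
    - [0,0,0]
  delta_rot:
    - [0,0,0]
    - [0,0,0]
    - [0,0,0]
    - [0,0,0]
    - [0,0,0]
    - [0,0,0]
    - [0,0,0]
    - [0,0,0]
    - [0,0,0]
    - [0,0,0]
  claw: [0.2,0,-0.2,-0.4,-0.6,-0.8,-0.8,-0.8,-0.8,-0.8]

```text
time: 6.9
ee_pos: [0.5227, -0.2836, 0.0461]
orientation: [0.0, 0.132, 0.991, -0.0]
contact_force: [-0.9, -1.6, 3.7]
width: 0.0115
gripper_force: 58.8
```

>>> step_arm:
  offset:
    - [0,0,0]
    - [0,0,0]
    - [0,0,0.01]
    - [0,0,0.02]
    - [0,0,0.03]
    - [0,0,0.04]
    - [0,0,0.05]
    - [0,0,0.05]
    - [0,0,0.05]
    - [0,0,0.05]
  delta_rot:
    - [0,0,0]
    - [0,0,0]
    - [0,0,0]
    - [0,0,0]
    - [0,0,0]
    - [0,0,0]
    - [0,0,0]
    - [0,0,0]
    - [0,0,0]
    - [0,0,0]
  claw: [0,0.2,0.2,0.2,0.2,0.2,0.2,0.2,0.2,0.2]

```text
time: 7.73
ee_pos: [0.5226, -0.2833, 0.0308]
orientation: [0.0, 0.132, 0.991, -0.0]
contact_force: [0.0, 0.6, 0.4]
width: 0.051
gripper_force: 0.0
```

Run:
```python
from h import *
s,P,q=state();print(P,s["contact_force"],s["width"])
b=r.snapshot("side");cv2.imwrite("pics/g.png",cv2.resize(b[160:220,315:365],(400,480),interpolation=cv2.INTER_CUBIC))
```

```text
[ 0.52262023 -0.28330855  0.03080637] [0.03400374 0.60840143 0.40009261] 0.05099974327774767
```

View pics/g.png

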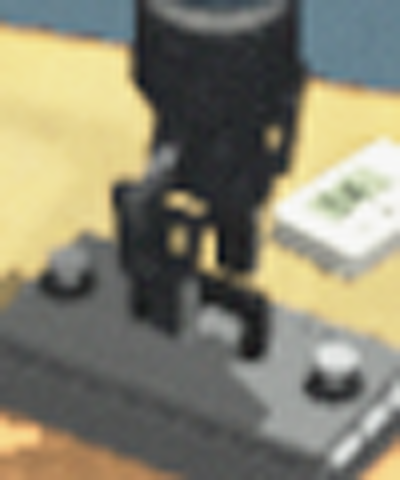

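>>> step_arm:
  offset:
    - [0,0,0]
    - [0,0,0]
    - [0,0,0]
    - [0,0,0]
    - [0,0,0]
    - [0,0,0]
    - [0,0,0]
    - [0,0,0]
    - [0,0,0]
    - [0,0,0]
  delta_rot:
    - [0,0,0]
    - [0,0,0]
    - [0,0,0]
    - [0,0,0]
    - [0,0,0]
    - [0,0,0]
    - [0,0,0]
    - [0,0,0]
    - [0,0,0]
    - [0,0,0]
  claw: [0,-0.2,-0.4,-0.6,-0.8,-0.8,-0.8,-0.8,-0.8,-0.8]

```text
time: 8.62
ee_pos: [0.5226, -0.2835, 0.0311]
orientation: [0.0, 0.132, 0.991, -0.0]
contact_force: [-1.4, -0.8, 4.1]
width: 0.013
gripper_force: 60.7
```

Run:
```python
from h import *
s,P,q=state();print(P,s["contact_force"],s["torque"],s["width"],s["joint_pos"])
z=P[2]
P0=np.array([.5226,-.2835,z])
for t,a in([.50,-.22,z],120),([.44,-.19,z],90),([.417,-.17,z],90): print(go(t,a,P0,q))
```

```text
[ 0.52259604 -0.28353877  0.0310526 ] [-1.41626703 -0.7812205   4.07539406] [-0.07889477  0.27788133  0.07047432] 0.013020976134766899 [-6.96425445e-01  4.17277107e-01  1.67031725e+00 -2.57275488e-04
  1.05361900e+00 -2.00315244e+00]
(array([ 1.279e-01,  1.847e-01, -1.000e-04]), array([-1.000e-04,  1.000e-04,  2.493e-01]))
(array([ 3.471e-01,  2.290e-01, -2.000e-04]), array([-0.00e+00,  1.00e-04,  4.16e-01]))
(array([ 4.385e-01,  2.734e-01, -2.000e-04]), array([-0.00e+00,  1.00e-04,  4.16e-01]))
```

>>> step_arm:
  offset:
    - [0.008,0.01,0]
    - [0.02,0.03,0]
    - [0.035,0.05,0]
    - [0.05,0.075,0]
    - [0.065,0.1,0]
    - [0.08,0.12,0]
    - [0.095,0.14,0]
    - [0.11,0.16,0]
    - [0.122,0.175,0]
    - [0.128,0.185,0]
  delta_rot:
    - [0,0,0.01]
    - [0,0,0.035]
    - [0,0,0.065]
    - [0,0,0.095]
    - [0,0,0.125]
    - [0,0,0.155]
    - [0,0,0.185]
    - [0,0,0.215]
    - [0,0,0.24]
    - [0,0,0.25]
  claw: [-0.8,-0.8,-0.8,-0.8,-0.8,-0.8,-0.8,-0.8,-0.8,-0.8]

```text
time: 9.45
ee_pos: [0.5004, -0.2199, 0.0311]
orientation: [0.001, 0.503, 0.865, -0.0]
contact_force: [0.1, -2.6, 0.2]
width: 0.0124
gripper_force: 60.3
```

Run:
```python
from h import *
s,P,q=state();print(P,s["contact_force"],s["torque"],s["width"])
P0=np.array([.50,-.22,.0311]);z=.0311
a=np.radians(119.7); q=np.array([[np.cos(a),np.sin(a),0],[np.sin(a),-np.cos(a),0],[0,0,-1]])
for t,a in([.45,-.19,z],100),([.417,-.17,z],90): print(go(t,a,P0,q))
```

```text
[ 0.50038433 -0.21990168  0.03105143] [ 0.13368835 -2.58365812  0.15860138] [-0.48351536 -0.11051508  0.09002113] 0.01239470288028278
(array([ 0.1694, -0.0952,  0.    ]), array([0.    , 0.    , 0.1094]))
(array([ 0.2818, -0.1577,  0.    ]), array([0.   , 0.   , 0.165]))
```

>>> step_arm:
  offset:
    - [0.015,-0.008,0]
    - [0.045,-0.025,0]
    - [0.08,-0.045,0]
    - [0.115,-0.065,0]
    - [0.15,-0.085,0]
    - [0.185,-0.105,0]
    - [0.22,-0.125,0]
    - [0.25,-0.14,0]
    - [0.272,-0.152,0]
    - [0.282,-0.158,0]
  delta_rot:
    - [0,0,0.015]
    - [0,0,0.04]
    - [0,0,0.065]
    - [0,0,0.09]
    - [0,0,0.11]
    - [0,0,0.13]
    - [0,0,0.145]
    - [0,0,0.155]
    - [0,0,0.162]
    - [0,0,0.165]
  claw: [-0.8,-0.8,-0.8,-0.8,-0.8,-0.8,-0.8,-0.8,-0.8,-0.8]

```text
time: 10.28
ee_pos: [0.4168, -0.1698, 0.031]
orientation: [0.001, 0.706, 0.708, 0.0]
contact_force: [2.8, -1.5, -1.2]
width: 0.0124
gripper_force: 60.1
```

Run:
```python
from h import *
s,P,q=state();print(P,s["contact_force"],s["torque"],s["width"],q[:,0])
b=r.snapshot("side");cv2.imwrite("pics/side2.png",b)
print(r.find_in("side","case")[:1],r.find_in("side","case_grip")[:1],proj("side",[[.417,-.17,.079]]))
```

```text
[ 0.416826   -0.16984527  0.03102869] [ 2.75178991 -1.4612427  -1.18252368] [-0.26022773 -0.4452031   0.1338052 ] 0.012364016834589398 [-2.13349772e-03  9.99997503e-01 -6.65062252e-04]
[{'centre': [358.8, 233.2], 'score': 0.77}] [{'centre': [360.4, 235.0], 'score': 0.64}] [[360.67488387 220.16403561]]
```

>>> step_arm:
  offset:
    - [0.02,0,0]
    - [0.07,0,0]
    - [0.14,0,0]
    - [0.22,0,0]
    - [0.3,0,0]
    - [0.38,0,0]
    - [0.46,0,0]
    - [0.53,0,0]
    - [0.58,0,0]
    - [0.6,0,0]
  delta_rot:
    - [0,0,0]
    - [0,0,0]
    - [0,0,0]
    - [0,0,0]
    - [0,0,0]
    - [0,0,0]
    - [0,0,0]
    - [0,0,0]
    - [0,0,0]
    - [0,0,0]
  claw: [-0.8,-0.8,-0.8,-0.8,-0.8,-0.8,-0.8,-0.8,-0.8,-0.8]

```text
time: 11.27
ee_pos: [0.4164, 0.0113, 0.031]
orientation: [0.0, 0.705, 0.709, -0.0]
contact_force: [-0.6, -4.8, 3.5]
width: 0.0126
gripper_force: 60.7
```

>>> step_arm:
  offset:
    - [0.02,0,0]
    - [0.07,0,0]
    - [0.14,0,0]
    - [0.22,0,0]
    - [0.3,0,0]
    - [0.38,0,0]
    - [0.46,0,0]
    - [0.53,0,0]
    - [0.58,0,0]
    - [0.6,0,0]
  delta_rot:
    - [0,0,0]
    - [0,0,0]
    - [0,0,0]
    - [0,0,0]
    - [0,0,0]
    - [0,0,0]
    - [0,0,0]
    - [0,0,0]
    - [0,0,0]
    - [0,0,0]
  claw: [-0.8,-0.8,-0.8,-0.8,-0.8,-0.8,-0.8,-0.8,-0.8,-0.8]

```text
time: 12.1
ee_pos: [0.4159, 0.1909, 0.031]
orientation: [0.0, 0.705, 0.709, -0.0]
contact_force: [-0.2, -7.3, 8.9]
width: 0.0129
gripper_force: 61.3
```

Run:
```python
from h import *
s,P,q=state();print(P,s["contact_force"],s["torque"],s["width"],q[:,0])
print(go([.529,.2245,P[2]],96.5))
r.snapshot("side")
for t in("case","case_grip","dropper_bottle","date_stamp"):print(t,[(d["centre"],d["score"]) for d in r.find_in("side",t)[:1]])
print(proj("side",[[.417,.19,.079],[.417,.19,.03]]))
```

```text
[0.41586424 0.19093603 0.03101432] [-0.17258123 -7.2781518   8.9419535 ] [-1.07676717  0.00567868 -0.03382599] 0.012886747795621236 [-4.88539838e-03  9.99987716e-01 -8.37489922e-04]
(array([ 1.100e-01,  3.777e-01, -1.000e-04]), array([-0.    ,  0.0003, -0.0346]))
case [([332.1, 308.5], 0.68)]
case_grip [([332.0, 310.2], 0.97)]
dropper_bottle [([266.1, 257.1], 0.37)]
date_stamp [([332.8, 308.9], 0.35)]
[[331.68300793 291.64610467]
 [331.35856674 302.54245923]]
```

>>> step_arm:
  offset:
    - [0.005,0.015,0]
    - [0.015,0.05,0]
    - [0.03,0.095,0]
    - [0.045,0.145,0]
    - [0.06,0.195,0]
    - [0.075,0.245,0]
    - [0.087,0.295,0]
    - [0.1,0.34,0]
    - [0.107,0.368,0]
    - [0.11,0.378,0]
  delta_rot:
    - [0,0,-0.002]
    - [0,0,-0.005]
    - [0,0,-0.01]
    - [0,0,-0.015]
    - [0,0,-0.02]
    - [0,0,-0.025]
    - [0,0,-0.028]
    - [0,0,-0.031]
    - [0,0,-0.033]
    - [0,0,-0.0345]
  claw: [-0.8,-0.8,-0.8,-0.8,-0.8,-0.8,-0.8,-0.8,-0.8,-0.8]

```text
time: 13.18
ee_pos: [0.5287, 0.2231, 0.031]
orientation: [-0.001, 0.667, 0.745, -0.001]
contact_force: [-9.8, -4.2, 16.0]
width: 0.0129
gripper_force: 62.5
```

Run:
```python
from h import *
s,P,q=state();print(P,s["contact_force"],s["torque"],s["width"],q[:,0])
a=r.snapshot("side");b=r.snapshot("top");cv2.imwrite("pics/s3.png",a);cv2.imwrite("pics/t3.png",b)
for t in("case","case_grip","front_pin_top"):print(t,[(d["centre"],d["score"]) for d in r.find_in("side",t)[:2]])
cv2.imwrite("pics/v3.png",np.hstack([cv2.resize(a[250:370,240:340],(400,480),interpolation=cv2.INTER_CUBIC),cv2.resize(b[190:290,210:310],(400,480),interpolation=cv2.INTER_CUBIC)]))
```

```text
[0.52867741 0.22307255 0.03100194] [-9.75594362 -4.15645374 16.01811519] [-0.60690629  1.49697678 -0.05636197] 0.012858474097528825 [-1.11282934e-01  9.93788764e-01 -2.50549935e-05]
case [([295.4, 308.5], 0.95)]
case_grip [([294.0, 307.6], 0.76)]
front_pin_top []
```

View pics/v3.png

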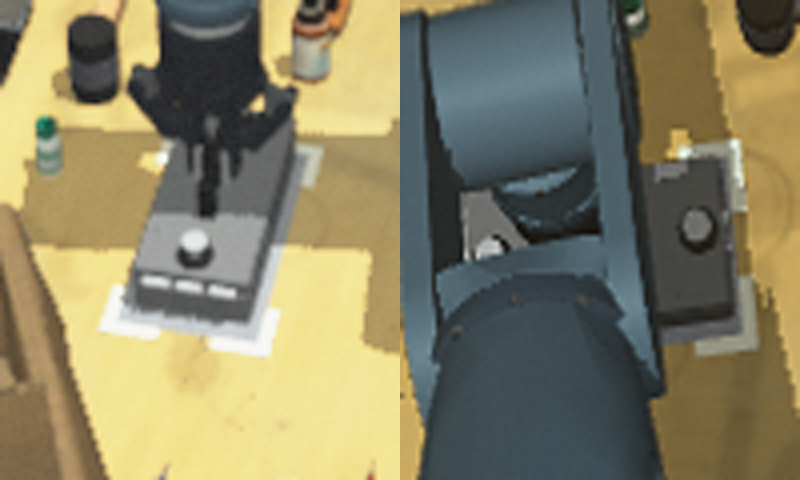

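Run:
```python
from h import *
def cen(f,p,w=5):
    g=cv2.cvtColor(cv2.imread(f),cv2.COLOR_BGR2GRAY).astype(float);x,y=p
    s=g[y-w:y+w+1,x-w:x+w+1];m=(s>(s.max()+s.min())/2);n,l,st,ce=cv2.connectedComponentsWithStats(m.astype(np.uint8));k=l[w,w];return ce[k]+[x-w,y-w],st[k]
for n,f,c,p in(("F","pics/t3.png","top",(284,237)),("H","pics/t3.png","top",(232,242)),("Hs","pics/s3.png","side",(289,310))):
    ce,st=cen(f,p);print(n,ce,st,at(c,ce,.07))
F=at("top",(284.25,237.3),.07);H=at("top",(232.5,241.7),.07);print(F,H,(F+H)/2,np.linalg.norm(F-H),np.degrees(np.arctan2(*(H-F)[1::-1])))
print(at("side",(288.6,309.6),.07))
u=np.array([-.1132,.9936,0])
print(proj("side",[[.529,.2245,.07]+.072*u,[.529,.2245,.066]+.072*u]),proj("top",[[.529,.2245,.07]+.072*u,[.529,.2245,.07]-.072*u]))
```

```text
F [283.68571429 236.4       ] [ 2  1  7  7 35] [0.53665171 0.14881023 0.07      ]
H [231.7037037  239.46296296] [ 0  0 11  7 54] [0.52929682 0.29298211 0.07      ]
Hs [289.18604651 308.53488372] [ 0  0 11 11 86] [0.5202997  0.28634326 0.07      ]
[0.53408296 0.1472256  0.07      ] [0.52293114 0.29058581 0.07      ] [0.52850705 0.2189057  0.07      ] 0.14379330234026025 94.44801563104372
[0.5205475  0.29084197 0.07      ]
[[287.91517827 310.83427699]
 [287.95703536 311.73353053]] [[230.51819866 242.45235998]
 [282.18907448 236.23794574]]
```

>>> step_arm:
  offset:
    - [0.005,0,0]
    - [0.01,0,0]
    - [0.014,0,0]
    - [0.014,0,0]
    - [0.014,0,0]
    - [0.014,0,0]
    - [0.014,0,0]
    - [0.014,0,0]
    - [0.014,0,0]
    - [0.014,0,0]
  delta_rot:
    - [0,0,0]
    - [0,0,0]
    - [0,0,0]
    - [0,0,0]
    - [0,0,0]
    - [0,0,0]
    - [0,0,0]
    - [0,0,0]
    - [0,0,0]
    - [0,0,0]
  claw: [-0.8,-0.8,-0.8,-0.8,-0.8,-0.6,-0.4,-0.2,0,0.2]

```text
time: 14.27
ee_pos: [0.5281, 0.2276, 0.0304]
orientation: [-0.0, 0.667, 0.745, -0.0]
contact_force: [0.7, 0.8, 0.4]
width: 0.0511
gripper_force: 0.0
```

>>> step_arm:
  offset:
    - [0,0,0]
    - [0,0,0]
    - [0,0,-0.05]
    - [0,0,-0.1]
    - [0,0,-0.15]
    - [0,0,-0.25]
    - [0,0,-0.35]
    - [0,0,-0.45]
    - [0,0,-0.55]
    - [0,0,-0.6]
  delta_rot:
    - [0,0,0]
    - [0,0,0]
    - [0,0,0]
    - [0,0,0]
    - [0,0,0]
    - [0,0,0]
    - [0,0,0]
    - [0,0,0]
    - [0,0,0]
    - [0,0,0]
  claw: [0.2,0.2,0.2,0.2,0.2,0.2,0.2,0.2,0.2,0.2]

```text
time: 15.1
ee_pos: [0.5301, 0.2281, 0.2153]
orientation: [0.002, 0.667, 0.745, 0.002]
contact_force: [0.7, 0.6, 1.0]
width: 0.0514
gripper_force: 0.0
```

Run:
```python
from h import *
s,P,q=state();print(P,s["contact_force"],s["width"],s["joint_pos"])
# mallet from saved pictures (not occluded at start)
a=cv2.imread("pics/top0.png");hsv=cv2.cvtColor(a,cv2.COLOR_BGR2HSV)
sub=a[165:205,285:375];g=sub.max(2)
m=(g<75).astype(np.uint8);n,l,st,ce=cv2.connectedComponentsWithStats(m);print([(st[k],ce[k]+[285,165]) for k in range(1,n) if st[k][4]>20])
h=hsv[165:205,285:375];print(hsv[188,322],hsv[184,335],hsv[183,345],hsv[195,330],hsv[178,330])
```

```text
[0.53010103 0.22806306 0.21532433] [0.67510604 0.57933007 0.98421799] 0.051360268795881674 [2.00680788e-01 1.64829654e-01 1.58538199e+00 5.05231961e-05
 1.38562891e+00 8.90173744e-02]
[(array([  9,   0,  34,   6, 102], dtype=int32), array([307.70588235, 166.51960784])), (array([  9,  17,  18,  19, 245], dtype=int32), array([301.47346939, 190.83673469]))]
[ 16 139 203] [ 16 140 193] [ 16 137 193] [ 20 136 173] [ 21 144 167]
```

Run:
```python
from h import *
hd=at("top",(301.7,189.6),.07);hs=at("side",(263.6,256.3),.07);print(hd,hs)
e=at("top",(359.8,182.8),.047);s=at("top",(312,188),.047);print(e,s,np.linalg.norm(e[:2]-hd[:2]))
a=cv2.imread("pics/top0.png").astype(int)
sub=a[172:200,313:362];m=(sub[...,2]-sub[...,0]);
# handle: brighter red ratio
ratio=sub[...,1]/sub[...,2]
print(np.round(ratio[8:22,[2,12,22,32,42]],2).T)
M=(ratio<0.745)&(sub[...,2]>150);ys,xs=np.nonzero(M);print(len(xs))
n,l,st,ce=cv2.connectedComponentsWithStats(M.astype(np.uint8));k=1+np.argmax(st[1:,4]);print(st[k],ce[k])
ys,xs=np.nonzero(l==k);f=cv2.fitLine(np.stack([xs,ys],1).astype(np.float32),cv2.DIST_HUBER,0,.01,.01).ravel();print(f)
c=np.array([f[2]+313,f[3]+172]);A=at("top",c,.045);B=at("top",c-20*f[:2],.045);print(A,B,np.degrees(np.arctan2(*(B-A)[1::-1])))
```

```text
[0.67158409 0.09921517 0.07      ] [0.67651366 0.09691054 0.07      ]
[ 0.69779728 -0.06635103  0.047     ] [0.68341304 0.07085614 0.047     ] 0.1676284502014658
[[0.83 0.82 0.82 0.82 0.83 0.79 0.75 0.75 0.75 0.75 0.75 0.74 0.73 0.78]
 [0.82 0.81 0.82 0.8  0.74 0.75 0.75 0.75 0.75 0.75 0.72 0.72 0.84 0.83]
 [0.82 0.84 0.76 0.75 0.75 0.75 0.75 0.75 0.74 0.74 0.78 0.83 0.82 0.82]
 [0.8  0.75 0.75 0.76 0.76 0.76 0.74 0.74 0.73 0.83 0.84 0.85 0.84 0.84]
 [0.75 0.73 0.75 0.75 0.73 0.72 0.82 0.79 0.83 0.84 0.83 0.84 0.83 0.84]]
47
[42 10  5  3  7] [44.14285714 11.42857143]
[ 0.90215087 -0.43142065 44.142857   11.428572  ]
[ 0.69662676 -0.05879     0.045     ] [ 0.67116416 -0.00661755  0.045     ] 116.01454071306199
```

Run:
```python
from h import *
A=at("top",(345,183.4),.047);B=at("top",(315,188.1),.047);d=(B-A)/np.linalg.norm(B-A);psi=np.degrees(np.arctan2(d[1],d[0]));print(A,B,psi)
hd=np.array([.6725,.0985,.07]);print("perp err",(hd-A)@[-d[1],d[0],0])
g=hd-.055*d;print("grip",g)
s,P,q=state();print(P,go([g[0],g[1],.10],psi),go([g[0],g[1],.0],psi))
```

```text
[ 0.69635309 -0.02384098  0.047     ] [0.68302894 0.06226578 0.047     ] 98.79617368925753
perp err 0.00486417738888044
grip [0.68091059 0.04414688 0.07      ]
[0.53010103 0.22806306 0.21532433] (array([-0.6655,  0.4291,  0.3865]), array([ 0.0018, -0.0001, -0.0133])) (array([-0.6657,  0.4271,  0.7198]), array([ 0.0018, -0.0001, -0.0133]))
```

>>> step_arm:
  offset:
    - [-0.1,0.06,0]
    - [-0.2,0.13,0]
    - [-0.3,0.2,0]
    - [-0.4,0.27,0]
    - [-0.5,0.33,0]
    - [-0.59,0.39,0.05]
    - [-0.64,0.42,0.1]
    - [-0.666,0.438,0.2]
    - [-0.666,0.438,0.3]
    - [-0.666,0.438,0.35]
  delta_rot:
    - [0,0,0]
    - [0,0,0]
    - [0,0,0]
    - [0,0,-0.005]
    - [0,0,-0.01]
    - [0,0,-0.013]
    - [0,0,-0.013]
    - [0,0,-0.013]
    - [0,0,-0.013]
    - [0,0,-0.013]
  claw: [0.3,0.3,0.3,0.3,0.3,0.3,0.3,0.3,0.3,0.3]

```text
time: 15.93
ee_pos: [0.6792, 0.0428, 0.1012]
orientation: [-0.002, 0.652, 0.758, -0.002]
contact_force: [-0.6, 0.0, -1.0]
width: 0.0552
gripper_force: 0.0
```

Run:
```python
from h import *
s,P,q=state();print(P,s["contact_force"],go([.684,.044,-.015],98.8))
a=r.snapshot("top");b=r.snapshot("side");cv2.imwrite("pics/t4.png",a);cv2.imwrite("pics/s4.png",b)
for n,f in(("top",a),("side",b)):
  for t in("mallet","mallet_grip","case","case_grip","hinge_pin_top"):print(n,t,[(d["centre"],d["score"]) for d in r.find_in(n,t)[:2]])
```

```text
[0.67923234 0.04282677 0.10116316] [-6.22451162e-01  5.15499538e-04 -1.01803427e+00] (array([0.0009, 0.0184, 0.3871]), array([-0.0017, -0.0005, -0.0009]))
top mallet [([351.7, 185.7], 0.73), ([271.7, 190.4], 0.36)]
top mallet_grip [([349.9, 184.0], 0.55)]
top case [([244.2, 241.5], 0.59), ([156.5, 291.4], 0.41)]
top case_grip [([242.8, 243.4], 0.56), ([232.3, 242.7], 0.36)]
top hinge_pin_top [([231.0, 241.0], 0.39), ([270.2, 190.0], 0.2)]
side mallet [([267.0, 259.2], 0.66)]
side mallet_grip []
side case [([292.9, 300.5], 0.89)]
side case_grip [([295.6, 305.5], 0.88)]
side hinge_pin_top []
```

>>> step_arm:
  offset:
    - [0,0,0.03]
    - [0,0,0.08]
    - [0,0,0.13]
    - [0,0,0.18]
    - [0,0,0.23]
    - [0,0,0.28]
    - [0,0,0.33]
    - [0,0,0.36]
    - [0,0,0.37]
    - [0,0,0.37]
  delta_rot:
    - [0,0,0]
    - [0,0,0]
    - [0,0,0]
    - [0,0,0]
    - [0,0,0]
    - [0,0,0]
    - [0,0,0]
    - [0,0,0]
    - [0,0,0]
    - [0,0,0]
  claw: [0.3,0.3,0.3,0.3,0.3,0.3,0.3,0.3,0.3,0.3]

```text
time: 17.37
ee_pos: [0.6804, 0.0437, -0.0067]
orientation: [-0.001, 0.651, 0.759, -0.001]
contact_force: [0.3, -0.0, 0.4]
width: 0.0555
gripper_force: 0.0
```

Run:
```python
from h import *
s,P,q=state();print(P,s["contact_force"],s["torque"],go([.684,.044,-.015],98.8))
a=r.snapshot("top");b=r.snapshot("side");cv2.imwrite("pics/t5.png",a);cv2.imwrite("pics/s5.png",b)
cv2.imwrite("pics/v5.png",np.hstack([cv2.resize(b[220:290,235:315],(400,350),interpolation=cv2.INTER_CUBIC),cv2.resize(a[140:230,270:370],(390,350),interpolation=cv2.INTER_CUBIC)]))
```

```text
[ 0.68039769  0.0437138  -0.00669748] [ 0.31013421 -0.0174711   0.40134538] [ 0.06040014 -0.00112227 -0.01252956] (array([-0.0009,  0.0121,  0.0276]), array([-0.0007, -0.0002, -0.0004]))
```

View pics/v5.png

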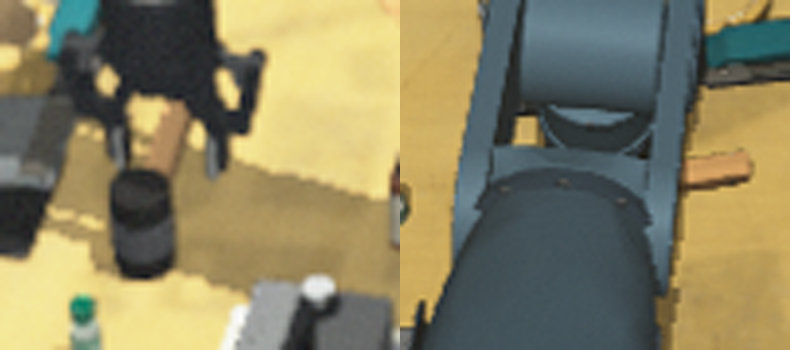

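>>> step_arm:
  offset:
    - [0,0.005,0.01]
    - [0,0.008,0.02]
    - [0,0.008,0.028]
    - [0,0.008,0.028]
    - [0,0.008,0.028]
    - [0,0.008,0.028]
    - [0,0.008,0.028]
    - [0,0.008,0.028]
    - [0,0.008,0.028]
    - [0,0.008,0.028]
  delta_rot:
    - [0,0,0]
    - [0,0,0]
    - [0,0,0]
    - [0,0,0]
    - [0,0,0]
    - [0,0,0]
    - [0,0,0]
    - [0,0,0]
    - [0,0,0]
    - [0,0,0]
  claw: [0.3,0.3,0.3,0.1,-0.1,-0.3,-0.5,-0.7,-0.7,-0.7]

```text
time: 18.3
ee_pos: [0.6842, 0.0439, -0.0132]
orientation: [0.001, 0.651, 0.759, 0.0]
contact_force: [1.3, -0.5, 1.2]
width: 0.0191
gripper_force: 59.1
```

Run:
```python
from h import *
s,P,q=state();print(P,s["contact_force"],s["torque"],s["width"],q[:,0])
```

```text
[ 0.68422538  0.04387812 -0.01315275] [ 1.27883204 -0.46238363  1.22678246] [ 0.01193128 -0.31902667 -0.09707153] 0.019070713189942932 [-1.51559623e-01  9.88448060e-01 -3.35780727e-04]
```

>>> step_arm:
  offset:
    - [0,0,-0.03]
    - [0,0,-0.08]
    - [0,0,-0.15]
    - [0,0,-0.23]
    - [0,0,-0.31]
    - [0,0,-0.38]
    - [0,0,-0.45]
    - [0,0,-0.51]
    - [0,0,-0.54]
    - [0,0,-0.55]
  delta_rot:
    - [0,0,0]
    - [0,0,0]
    - [0,0,0]
    - [0,0,0]
    - [0,0,0]
    - [0,0,0]
    - [0,0,0]
    - [0,0,0]
    - [0,0,0]
    - [0,0,0]
  claw: [-0.7,-0.7,-0.7,-0.7,-0.7,-0.7,-0.7,-0.7,-0.7,-0.7]

```text
time: 19.13
ee_pos: [0.6847, 0.0439, 0.1545]
orientation: [0.002, 0.651, 0.759, 0.001]
contact_force: [0.5, 0.4, -3.4]
width: 0.0186
gripper_force: 59.0
```

Run:
```python
from h import *
s,P,q=state();print(P,s["contact_force"],s["torque"],s["width"])
print(go([.468,.20,.17],6.4),go([.466,.2895,.17],6.4))
a=r.snapshot("top");b=r.snapshot("side");cv2.imwrite("pics/t6.png",a);cv2.imwrite("pics/s6.png",b)
for cam,im in(("top",a),("side",b)):
    g=im.min(2).astype(np.uint8)
    for z,n in((.29,"H"),(.153,"F")):
        x,y=proj(cam,[[.521 if n=="H" else .537,z+.003,.068]])[0].round().astype(int);w=7
        s_=g[y-w:y+w+1,x-w:x+w+1];print(cam,n,(x,y));print(s_[::1,::1])
```

```text
[0.68465475 0.0439387  0.15452178] [ 0.49680479  0.39069091 -3.42313925] [-0.16745814 -0.06412946  0.00619259] 0.01862494640998209
(array([ 0.6238, -0.6346, -0.0546]), array([ 0.0012, -0.0007,  0.513 ])) (array([ 0.9197, -0.5959, -0.0547]), array([ 0.0012, -0.0007,  0.513 ]))
top H (np.int64(232), np.int64(243))
[[125 108 107 108 109 109 109 108 107 107 108 107 108 107 108]
 [113 109 108 109 109 108 109 109 110 109 108 109 108 109 109]
 [104 107 108 108 108 107 108 110 110 113 110 110 109 108 109]
 [131 106 108 107 105 126 101  50  36  56 111 110 110 108 108]
 [ 99 104 106  72 180 173 176 181 105  15  49 114 110 108 109]
 [ 81  99 107 143 176 172 174 182 175  80  20  53 113 108 108]
 [161  96 118 180 175 171 172 178 179 170  17  37 116 109 109]
 [178 104  73 178 176 172 173 179 179 151  16  36  85 111 108]
 [175  96  42 185 179 177 176 183 178  82  19  38  84 110 108]
 [172 118  34  64 188 187 185 182 128  23  33  39 112 109 109]
 [171 108  80  22  35  84  86  40  32  31  30  49 112 110 109]
 [168  99 113  61  24  31  32  31  32  28  44 113 111 109 107]
 [166 133 111 111  92  44  24 
[... 2185 characters left out ...]
7  95]
 [ 83  85  83  84  92 143 189 187 191 166 116  90  96  94  97]
 [136 129 116 107 141 214 231 228 229 223 178  89  95  99  95]
 [169 165 154 148 182 228 229 229 229 227 208 100 101  90  92]
 [161 161 161 153 162 207 225 227 226 215 174 115 134 133 139]
 [163 161 156 128  88 136 183 193 187 159 101  99 147 166 168]
 [162 163 152 108  46  58  94 119 114  75  54  75 125 163 161]
 [162 166 146  90  47  45  60  87  86  57  50  82 132 161 161]
 [162 153 127  58  52  46  40  50  54  53  65 103 151 162 164]
 [165 145  98  52  54  50  47  53  67  97 125 146 162 162 159]
 [162 142  78  55  50  50  55  95 127 144 162 162 160 163 162]
 [155 126  56  51  53  50  64 123 161 161 159 158 160 162 162]]
```

Run:
```python
from h import *
H=at("top",(231,242.1),.07);Hs=at("side",(288,309.8),.07);Fs=at("side",(298.4,276.6),.07)
print(H,Hs,Fs,np.degrees(np.arctan2(*(Hs-Fs)[1::-1])),(Hs+Fs)/2)
```

```text
[0.52183566 0.29472728 0.07      ] [0.5219801  0.29212622 0.07      ] [0.53752132 0.15113998 0.07      ] 96.29044181890814 [0.52975071 0.2216331  0.07      ]
```

>>> step_arm:
  offset:
    - [0.03,-0.03,-0.01]
    - [0.1,-0.1,-0.03]
    - [0.19,-0.19,-0.05]
    - [0.28,-0.28,-0.055]
    - [0.37,-0.37,-0.055]
    - [0.45,-0.44,-0.055]
    - [0.54,-0.5,-0.055]
    - [0.63,-0.55,-0.055]
    - [0.72,-0.58,-0.055]
    - [0.8,-0.594,-0.055]
  delta_rot:
    - [0,0,0.01]
    - [0,0,0.04]
    - [0,0,0.075]
    - [0,0,0.11]
    - [0,0,0.145]
    - [0,0,0.18]
    - [0,0,0.215]
    - [0,0,0.25]
    - [0,0,0.285]
    - [0,0,0.32]
  claw: [-0.7,-0.7,-0.7,-0.7,-0.7,-0.7,-0.7,-0.7,-0.7,-0.7]

```text
time: 20.07
ee_pos: [0.4678, 0.2551, 0.1661]
orientation: [-0.0, 0.937, 0.349, -0.002]
contact_force: [0.5, 0.0, -2.7]
width: 0.0189
gripper_force: 59.1
```

Run:
```python
from h import *
s,P,q=state();print(P,s["contact_force"],s["width"],s["joint_pos"])
print(go([.467,.2874,.12],6.4))
```

```text
[0.46779238 0.25512039 0.16608733] [ 0.48518358  0.01436867 -2.67814033] 0.01886182654561293 [2.76112307e-01 1.19053834e-01 1.73952793e+00 3.78542229e-04
 1.28723232e+00 1.13396506e+00]
(array([ 0.0689, -0.0828,  0.1535]), array([-0.0003,  0.0013,  0.1913]))
```

>>> step_arm:
  offset:
    - [0.01,-0.015,0]
    - [0.03,-0.035,0]
    - [0.045,-0.055,0]
    - [0.06,-0.075,0.02]
    - [0.069,-0.083,0.05]
    - [0.069,-0.083,0.09]
    - [0.069,-0.083,0.12]
    - [0.069,-0.083,0.14]
    - [0.069,-0.083,0.153]
    - [0.069,-0.083,0.153]
  delta_rot:
    - [0,0,0.03]
    - [0,0,0.065]
    - [0,0,0.1]
    - [0,0,0.135]
    - [0,0,0.165]
    - [0,0,0.185]
    - [0,0,0.191]
    - [0,0,0.191]
    - [0,0,0.191]
    - [0,0,0.191]
  claw: [-0.7,-0.7,-0.7,-0.7,-0.7,-0.7,-0.7,-0.7,-0.7,-0.7]

```text
time: 20.9
ee_pos: [0.4693, 0.2861, 0.1205]
orientation: [0.0, 0.998, 0.059, -0.001]
contact_force: [0.3, 0.1, -2.9]
width: 0.0188
gripper_force: 59.3
```

Run:
```python
from h import *
s,P,q=state();print(P,s["contact_force"],s["width"])
print(go([.467,.2874,.10],6.4))
b=r.snapshot("side");cv2.imwrite("pics/s7.png",b)
print(proj("side",[[.5218,.2935,.113+.02],[.5218,.2935,.113+.09]]),[(d["centre"],d["score"]) for d in r.find_in("side","mallet")[:2]])
# dark-head blob: predicted region
m=(b.max(2)<70).astype(np.uint8);n,l,st,ce=cv2.connectedComponentsWithStats(m)
for k in range(1,n):
    if st[k][4]>100: print(st[k],ce[k])
```

```text
[0.46930355 0.28606923 0.12050005] [ 0.26323726  0.06746277 -2.94873175] 0.018801539862175153
(array([-0.0069, -0.0054,  0.0683]), array([0.0002, 0.0009, 0.0023]))
[[287.22424045 295.59678616]
 [286.42895698 278.52992924]] [([294.3, 290.6], 0.88)]
[291 247  30  49 580] [304.49310345 266.36724138]
[229 257  16  14 138] [237.01449275 263.1884058 ]
[278 274  17  32 333] [285.65765766 287.48648649]
[   0  315   76  146 2952] [ 33.78794038 389.54098916]
[   0  365   61  106 1089] [ 27.87511478 420.49403122]
[390 435  66  28 268] [418.83955224 450.44402985]
[455 459  22  10 105] [465.22857143 464.5047619 ]
```

>>> step_arm:
  offset:
    - [-0.004,-0.003,0]
    - [-0.007,-0.005,0]
    - [-0.007,-0.005,0.1]
    - [-0.007,-0.005,0.22]
    - [-0.007,-0.005,0.12]
    - [-0.007,-0.005,0.02]
    - [-0.007,-0.005,0]
    - [-0.007,-0.005,0]
    - [-0.007,-0.005,0]
    - [-0.007,-0.005,0]
  delta_rot:
    - [0,0,0.002]
    - [0,0,0.002]
    - [0,0,0.002]
    - [0,0,0.002]
    - [0,0,0.002]
    - [0,0,0.002]
    - [0,0,0.002]
    - [0,0,0.002]
    - [0,0,0.002]
    - [0,0,0.002]
  claw: [-0.7,-0.7,-0.7,-0.7,-0.7,-0.7,-0.7,-0.7,-0.7,-0.7]

```text
time: 21.83
ee_pos: [0.4673, 0.2876, 0.1214]
orientation: [0.0, 0.998, 0.056, -0.0]
contact_force: [-0.6, 0.2, -4.9]
width: 0.0186
gripper_force: 59.9
```

```bash
cat >> h.py <<'E'
def pin(cam,xy,w=7):
    "bright-blob size/centre of a pin head, and head-top height from the side picture at known xy"
    b=r.snapshot(cam); x,y=proj(cam,[[*xy,.064]])[0].round().astype(int)
    s=b.min(2)[y-w:y+w+1,x-w:x+w+1].astype(float); W=np.clip(s-185,0,None)
    W[:, :2]=0; W[:, -2:]=0
    yy,xx=np.mgrid[-w:w+1,-w:w+1]; c=(W*xx).sum()/W.sum()+x,(W*yy).sum()/W.sum()+y
    rows=[proj(cam,[[*xy,z]])[0][1] for z in(.05,.08)]
    return np.round(c,2),"z",round(.05+.03*(c[1]-rows[0])/(rows[1]-rows[0]),4)
E
python3 - <<'E'
from h import *
s,P,q=state();print(P,s["contact_force"],s["torque"],s["width"])
print(pin("side",(.522,.2930)),pin("side",(.5375,.1515)))
# reference from before
b=cv2.imread("pics/s6.png");r.snapshot=lambda c:b
print(pin("side",(.522,.2930)),pin("side",(.5375,.1515)))
E
```

```text
[0.46730256 0.28759812 0.12144297] [-0.57771848  0.1729455  -4.86158345] [ 0.03066618  0.14759725 -0.0203573 ] 0.01863064445460596
(array([nan, nan]), 'z', np.float64(nan)) (array([296.44, 276.89]), 'z', np.float64(0.069))
(array([287.71, 310.26]), 'z', np.float64(0.0688)) (array([298.16, 276.95]), 'z', np.float64(0.0687))h.py:32: RuntimeWarning: invalid value encountered in scalar divide
  yy,xx=np.mgrid[-w:w+1,-w:w+1]; c=(W*xx).sum()/W.sum()+x,(W*yy).sum()/W.sum()+y
```

Run:
```python
from h import *
b=r.snapshot("side");cv2.imwrite("pics/s8.png",b)
x,y=proj("side",[[.522,.293,.064]])[0].round().astype(int);print(x,y);print(b.min(2)[y-9:y+10,x-7:x+8])
```

```text
288 311
[[103 104 102 104 103 104 104  91  46  30  37  26  57  91 103]
 [103 102 102 102 105 103 104  91  47  33  32  33  57  95 105]
 [106 102 106 105 102 105 103  91  56  30  30  26  59 101 101]
 [103 105 103 106 104 107 104  99  83  77  70  61  82 104 103]
 [104 104 101 107 103 106 106 105 102 105 102  92  98 102 102]
 [104 106 104 103 101 103 103 105 105 104 105 103 104 102 104]
 [103 103 105 106 107 103 105 105 107 104 104 104 103 103 100]
 [101 104 103 103 109 120 129 131 128 118 103 104 105 104 103]
 [102 102 106 107 120 144 151 152 149 136 112 105 101 104 104]
 [101 103 104 111 136 151 151 152 150 147 125  94 105 106 105]
 [101 103 101  98 127 150 150 149 151 144 110  80 104 106 108]
 [102 107  94  67  99 136 146 149 143 121  72  67  98 104 102]
 [104 104  87  45  54  94 118 123 111  87  46  61  90 106 102]
 [103 101  93  45  37  48  70  73  60  42  40  61  99 106 106]
 [101 103  99  79  42  38  37  42  36  38  41  76 106 102 105]
 [103 104 105 100  73  51  40  45  55  67  81  93 106 103 104]
 [101 105 105 107  99  88  83  81  82  95 104 104 116 125 104]
 [ 90  95  96  99  98  99  99 101 102 106 105 107 127 152 138]
 [115  87  87  94  93  93  87  91  96  98  98 100 117 142 145]]
```

>>> step_arm:
  offset:
    - [0,0,0]
    - [0,0,0.12]
    - [0,0,0.247]
    - [0,0,0.13]
    - [0,0,0.02]
    - [0,0,0]
    - [0,0,0]
    - [0,0,0]
    - [0,0,0]
    - [0,0,0]
  delta_rot:
    - [0,0,0]
    - [0,0,0]
    - [0,0,0]
    - [0,0,0]
    - [0,0,0]
    - [0,0,0]
    - [0,0,0]
    - [0,0,0]
    - [0,0,0]
    - [0,0,0]
  claw: [-0.7,-0.7,-0.7,-0.7,-0.7,-0.7,-0.7,-0.7,-0.7,-0.7]

```text
time: 22.82
ee_pos: [0.467, 0.2874, 0.121]
orientation: [0.0, 0.998, 0.056, -0.001]
contact_force: [0.2, 0.2, -3.6]
width: 0.0187
gripper_force: 60.3
```

```bash
cat >> h.py <<'E'
def edge(xy,name=None,b=None):
    "rows of pin top edge, pin/boss light-dark edge (subpixel), from the side picture near xy"
    if b is None: b=r.snapshot("side")
    if name: cv2.imwrite(f"pics/{name}.png",b)
    x,y=proj("side",[[*xy,.064]])[0].round().astype(int)
    p=b.min(2)[y-9:y+10,x-1:x+1].mean(1); return y-9,p.round()
E
python3 - <<'E'
from h import *
s,P,q=state();print(P,s["contact_force"],s["torque"],s["width"])
for f in("s6","s8"): print(edge((.522,.293),b=cv2.imread(f"pics/{f}.png")))
print(edge((.522,.293),"s9"))
E
```

```text
[0.46695243 0.287386   0.1209576 ] [ 0.19340223  0.22926794 -3.62709158] [-0.04246275  0.23031214 -0.05113775] 0.018664339296442917
(np.int64(302), array([ 99.,  98., 110., 141., 161., 164., 204., 230., 230., 229., 226.,
       188., 108.,  76.,  49.,  54., 120., 146., 106.]))
(np.int64(302), array([ 98.,  98.,  97., 102., 106., 104., 105., 130., 152., 152., 150.,
       148., 120.,  72.,  40.,  42.,  82., 100.,  89.]))
(np.int64(302), array([ 97.,  98., 100.,  99., 106., 102., 106., 104., 118., 141., 151.,
       150., 151., 140.,  98.,  42.,  82., 101.,  92.]))
```

>>> step_arm:
  offset:
    - [0,0,0]
    - [0,0,0.13]
    - [0,0,0.258]
    - [0,0,0.13]
    - [0,0,0.02]
    - [0,0,0]
    - [0,0,0]
    - [0,0,0]
    - [0,0,0]
    - [0,0,0]
  delta_rot:
    - [0,0,0]
    - [0,0,0]
    - [0,0,0]
    - [0,0,0]
    - [0,0,0]
    - [0,0,0]
    - [0,0,0]
    - [0,0,0]
    - [0,0,0]
    - [0,0,0]
  claw: [-0.7,-0.7,-0.7,-0.7,-0.7,-0.7,-0.7,-0.7,-0.7,-0.7]

```text
time: 23.7
ee_pos: [0.4669, 0.2874, 0.1211]
orientation: [0.0, 0.998, 0.056, -0.001]
contact_force: [-0.5, -1.1, -3.6]
width: 0.0192
gripper_force: 61.5
```

Run:
```python
from h import *
s,P,q=state();print(P,s["contact_force"],s["torque"],s["width"])
print(edge((.522,.293),"s10"));b=cv2.imread("pics/s10.png")
# mallet head check
m=(b.max(2)<70).astype(np.uint8);n,l,st,ce=cv2.connectedComponentsWithStats(m)
print([(st[k],ce[k].round(1)) for k in range(1,n) if st[k][4]>100][:4])
```

```text
[0.46690752 0.287431   0.12105646] [-0.45299849 -1.14725235 -3.62036252] [-0.07534728  0.15778847  0.00027286] 0.019216223622933074
(np.int64(302), array([ 96.,  98., 100., 102., 102., 102., 104., 104., 120., 144., 152.,
       152., 150., 140., 102.,  44.,  82., 100.,  92.]))
[(array([292, 247,  29,  49, 575], dtype=int32), array([305.1, 267. ])), (array([229, 257,  16,  14, 139], dtype=int32), array([237. , 263.2])), (array([278, 272,  17,  34, 350], dtype=int32), array([286.1, 286.4])), (array([   0,  315,   76,  146, 2976], dtype=int32), array([ 33.7, 389.5]))]
```

Run:
```python
from h import *
s,P,q=state();print(go([.4828,.1454,.12],6.4),P)
```

```text
(array([-0.0005,  0.4764,  0.0039]), array([ 0.0001,  0.0005, -0.0001])) [0.46704579 0.28744334 0.12113539]
```

>>> step_arm:
  offset:
    - [0,0.03,0]
    - [0,0.09,0]
    - [0,0.16,0]
    - [0,0.24,0]
    - [0,0.32,0]
    - [0,0.39,0]
    - [0,0.445,0]
    - [0,0.47,0]
    - [0,0.477,0]
    - [0,0.477,0]
  delta_rot:
    - [0,0,0]
    - [0,0,0]
    - [0,0,0]
    - [0,0,0]
    - [0,0,0]
    - [0,0,0]
    - [0,0,0]
    - [0,0,0]
    - [0,0,0]
    - [0,0,0]
  claw: [-0.7,-0.7,-0.7,-0.7,-0.7,-0.7,-0.7,-0.7,-0.7,-0.7]

```text
time: 24.58
ee_pos: [0.4838, 0.1452, 0.1219]
orientation: [-0.0, 0.998, 0.055, -0.0]
contact_force: [0.6, 0.5, -3.3]
width: 0.0191
gripper_force: 61.4
```

Run:
```python
from h import *
s,P,q=state();print(P,s["contact_force"],go([.4828,.1454,.12],6.4))
b=r.snapshot("side");cv2.imwrite("pics/s11.png",b)
for f in("s6","s11"):
    im=cv2.imread(f"pics/{f}.png")
    print(edge((.5375,.1515),b=im),edge((.522,.293),b=im))
m=(b.max(2)<70).astype(np.uint8);n,l,st,ce=cv2.connectedComponentsWithStats(m)
print([(st[k],ce[k].round(1)) for k in range(1,n) if st[k][4]>100][:4]);print(proj("side",[[.5375,.1515,.133],[.5375,.1515,.168],[.5375,.1515,.203]]))
```

```text
[0.4838427  0.14522849 0.12188993] [ 0.62425     0.50991432 -3.31180784] (array([-0.0034, -0.0009,  0.0063]), array([-0.0001,  0.0001, -0.0005]))
(np.int64(269), array([ 92.,  87.,  86.,  88.,  83.,  95., 188., 230., 229., 226., 188.,
       106.,  74.,  45.,  50.,  75.,  94.,  97.,  96.])) (np.int64(302), array([ 99.,  98., 110., 141., 161., 164., 204., 230., 230., 229., 226.,
       188., 108.,  76.,  49.,  54., 120., 146., 106.]))
(np.int64(269), array([136., 118.,  92.,  86.,  86.,  88., 125., 153., 150., 150., 132.,
       105.,  74.,  38.,  37.,  54.,  64.,  61.,  66.])) (np.int64(302), array([ 96.,  97., 107., 142., 161., 162., 162., 162., 184., 219., 228.,
       228., 228., 204., 119.,  52., 120., 142., 108.]))
[(array([539, 131,  11,  49, 252], dtype=int32), array([544.8, 157. ])), (array([534, 185,  10,  26, 137], dtype=int32), array([538.2, 197.3])), (array([303, 213,  25,  48, 582], dtype=int32), array([315.3, 233.9])), (array([529, 216,   9,  23, 120], dtype=int32), array([533.1, 226.8]))]
[[297.98480815 262.19737646]
 [297.76277123 253.8454283 ]
 [297.53445558 245.26253687]]
```

Run:
```python
from h import *
for xy in((.522,.293),(.5375,.1515)):
    a=proj("side",[[xy[0],xy[1]-.01,z] for z in(.07,.058)]);print(a,a[1]-a[0])
def half(p,y0,i0):
    # rising edge near
    k=i0+np.argmax(np.diff(p[i0:i0+6])); base=p[k-1]; top=p[k+2:k+4].max(); h=(base+top)/2
    j=[i for i in range(k-1,k+3) if p[i]<h<=p[i+1]][0]; return y0+j+(h-p[j])/(p[j+1]-p[j])
x,y=288,311
for f in("s6","s10","s11"):
    b=cv2.imread(f"pics/{f}.png").min(2).astype(float)
    print(f,[round(half(b[302:321,c],302,5),2) for c in(286,287,288,289)])
```

```text
[[289.02397766 307.60201526]
 [289.14322664 310.29127604]] [0.11924898 2.68926078]
[[299.39118464 274.54423781]
 [299.45753382 277.22432506]] [0.06634919 2.68008725]
s6 [np.float64(308.09), np.float64(307.74), np.float64(307.85), np.float64(307.94)]
s10 [np.float64(311.02), np.float64(310.41), np.float64(310.31), np.float64(310.64)]
s11 [np.float64(310.93), np.float64(310.36), np.float64(310.26), np.float64(310.54)]
```

>>> step_arm:
  offset:
    - [-0.003,0,0]
    - [-0.003,0,0]
    - [-0.003,0,0.11]
    - [-0.003,0,0.235]
    - [-0.003,0,0.12]
    - [-0.003,0,0.02]
    - [-0.003,0,0]
    - [-0.003,0,0]
    - [-0.003,0,0]
    - [-0.003,0,0]
  delta_rot:
    - [0,0,0]
    - [0,0,0]
    - [0,0,0]
    - [0,0,0]
    - [0,0,0]
    - [0,0,0]
    - [0,0,0]
    - [0,0,0]
    - [0,0,0]
    - [0,0,0]
  claw: [-0.7,-0.7,-0.7,-0.7,-0.7,-0.7,-0.7,-0.7,-0.7,-0.7]

```text
time: 25.47
ee_pos: [0.4822, 0.1457, 0.1215]
orientation: [-0.0, 0.998, 0.056, -0.0]
contact_force: [-0.8, 0.1, -3.6]
width: 0.0188
gripper_force: 61.5
```

```bash
cat >> h.py <<'E'
def half(p,y0,i0):
    k=i0+np.argmax(np.diff(p[i0:i0+6])); base=p[k-1]; top=p[k+2:k+4].max(); h=(base+top)/2
    j=[i for i in range(k-1,k+3) if p[i]<h<=p[i+1]][0]; return round(y0+j+(h-p[j])/(p[j+1]-p[j]),2)
def front(f):
    b=cv2.imread(f"pics/{f}.png").min(2).astype(float); return [half(b[269:288,c],269,4) for c in(297,298,299,300)]
E
python3 - <<'E'
from h import *
s,P,q=state();print(P,s["contact_force"],s["width"])
b=r.snapshot("side");cv2.imwrite("pics/s12.png",b)
print(b.min(2)[269:288,292:306])
for f in("s6","s11","s12"): print(f,front(f))
E
```

```text
[0.48223728 0.14574787 0.1214953 ] [-0.77237064  0.1445468  -3.56590549] 0.018839282251054478
[[135 135 141 142 141 142 136 136 130 133 134 139 142 148]
 [116 114 114 116 116 113 119 125 127 131 132 139 142 147]
 [ 90  89  87  86  89  87  94 107 108 109 107 116 128 145]
 [ 87  90  86  87  88  89  83  84  79  84  88  90 105 124]
 [ 86  87  88  83  89  85  87  83  84  84  89  94  96  95]
 [106  87  87  87  85  85  80  82  86  85  90  90  93  93]
 [121  93  83  89  96 112 123 118 104  92  93  96  96  96]
 [119 108  85  98 123 138 151 150 135 118  91  94  95  96]
 [108 106  97 118 146 149 148 149 153 138  90  95  89  95]
 [102 105  99 116 151 149 150 151 148 128  85  95 100 101]
 [105 100  85  86 122 131 144 136 118  92  62  95 104 106]
 [103  97  73  36  61  99 126 115  66  45  47  82 103 103]
 [104  94  71  41  40  58  83  81  49  39  56  86 104 104]
 [ 99  82  51  40  34  33  41  41  36  42  73  95 105 105]
 [ 99  73  40  33  37  36  43  54  57  82  92 104 103 100]
 [ 93  67  44  34  36  44  68  87  90 106 104 102 105 106]
 [ 83  50  52  41  44  47  82 105 104 102  99  99 104 105]
 [ 74  46  53  51  45  45  84 104 102 106 101 103 102 104]
 [ 66  54  51  49  43  50  80 105 102 102 104 104 105 102]]
s6 [np.float64(274.68), np.float64(274.63), np.float64(274.61), np.float64(274.85)]
s11 [np.float64(274.9), np.float64(274.78), np.float64(274.73), np.float64(275.11)]
s12 [np.float64(275.19), np.float64(274.91), np.float64(274.96), np.float64(275.5)]
```

>>> step_arm:
  offset:
    - [0,0,0]
    - [0,0,0.13]
    - [0,0,0.258]
    - [0,0,0.13]
    - [0,0,0.02]
    - [0,0,0]
    - [0,0,0]
    - [0,0,0]
    - [0,0,0]
    - [0,0,0]
  delta_rot:
    - [0,0,0]
    - [0,0,0]
    - [0,0,0]
    - [0,0,0]
    - [0,0,0]
    - [0,0,0]
    - [0,0,0]
    - [0,0,0]
    - [0,0,0]
    - [0,0,0]
  claw: [-0.7,-0.7,-0.7,-0.7,-0.7,-0.7,-0.7,-0.7,-0.7,-0.7]

```text
time: 26.35
ee_pos: [0.4819, 0.1454, 0.1212]
orientation: [0.0, 0.998, 0.056, -0.001]
contact_force: [-0.5, 0.2, -3.5]
width: 0.0188
gripper_force: 61.5
```

Run:
```python
from h import *
s,P,q=state();print(P,s["contact_force"],s["width"])
b=r.snapshot("side");cv2.imwrite("pics/s13.png",b)
for f in("s11","s13"): print(f,front(f))
```

```text
[0.48191453 0.145418   0.12116884] [-0.48899346  0.20396658 -3.49735118] 0.01881719539978354
s11 [np.float64(274.9), np.float64(274.78), np.float64(274.73), np.float64(275.11)]
s13 [np.float64(276.86), np.float64(276.81), np.float64(276.91), np.float64(277.02)]
```

>>> step_arm:
  offset:
    - [0,0,0]
    - [0,0,0.14]
    - [0,0,0.275]
    - [0,0,0.14]
    - [0,0,0.02]
    - [0,0,0]
    - [0,0,0]
    - [0,0,0]
    - [0,0,0]
    - [0,0,0]
  delta_rot:
    - [0,0,0]
    - [0,0,0]
    - [0,0,0]
    - [0,0,0]
    - [0,0,0]
    - [0,0,0]
    - [0,0,0]
    - [0,0,0]
    - [0,0,0]
    - [0,0,0]
  claw: [-0.7,-0.7,-0.7,-0.7,-0.7,-0.7,-0.7,-0.7,-0.7,-0.7]

```text
time: 27.23
ee_pos: [0.4819, 0.1454, 0.1213]
orientation: [0.0, 0.998, 0.056, -0.001]
contact_force: [-0.0, 0.2, -3.3]
width: 0.0187
gripper_force: 63.5
```

Run:
```python
from h import *
s,P,q=state();print(P,s["contact_force"],s["width"])
b=r.snapshot("side");cv2.imwrite("pics/s14.png",b)
for f in("s11","s14"): print(f,front(f))
```

```text
[0.48192301 0.14541831 0.12127538] [-0.023639    0.15226609 -3.27421931] 0.0186713739908835
s11 [np.float64(274.9), np.float64(274.78), np.float64(274.73), np.float64(275.11)]
s14 [np.float64(277.31), np.float64(276.92), np.float64(277.12), np.float64(277.49)]
```

>>> step_arm:
  offset:
    - [0,0,0]
    - [0,0,0.15]
    - [0,0,0.287]
    - [0,0,0.15]
    - [0,0,0.02]
    - [0,0,0]
    - [0,0,0]
    - [0,0,0]
    - [0,0,0]
    - [0,0,0]
  delta_rot:
    - [0,0,0]
    - [0,0,0]
    - [0,0,0]
    - [0,0,0]
    - [0,0,0]
    - [0,0,0]
    - [0,0,0]
    - [0,0,0]
    - [0,0,0]
    - [0,0,0]
  claw: [-0.7,-0.7,-0.7,-0.7,-0.7,-0.7,-0.7,-0.7,-0.7,-0.7]

```text
time: 28.12
ee_pos: [0.4819, 0.1454, 0.1212]
orientation: [0.0, 0.998, 0.056, -0.001]
contact_force: [0.5, -0.6, -3.8]
width: 0.019
gripper_force: 63.5
```

Run:
```python
from h import *
s,P,q=state();print(P,s["contact_force"],s["torque"],s["width"])
b=r.snapshot("side");cv2.imwrite("pics/s15.png",b)
for f in("s11","s14","s15"): print(f,front(f),cv2.imread(f"pics/{f}.png").min(2)[274:284,298])
m=(b.max(2)<75).astype(np.uint8)[225:280,285:312];n,l,st,ce=cv2.connectedComponentsWithStats(m)
print([(st[k],ce[k].round(1)) for k in range(1,n) if st[k][4]>20]);
m=(cv2.imread("pics/s11.png").max(2)<75).astype(np.uint8)[225:280,285:312];n,l,st,ce=cv2.connectedComponentsWithStats(m)
print([(st[k],ce[k].round(1)) for k in range(1,n) if st[k][4]>20])
print(b.max(2)[236:272:1,290:306:2].T)
```

```text
[0.481917   0.14541552 0.12124954] [ 0.52605184 -0.63254379 -3.80529227] [-0.03704623  0.13822086 -0.00490202] 0.019037089413634124
s11 [np.float64(274.9), np.float64(274.78), np.float64(274.73), np.float64(275.11)] [ 90 124 149 149 149 136 115  88  41  42]
s14 [np.float64(277.31), np.float64(276.92), np.float64(277.12), np.float64(277.49)] [ 82  79  82 118 148 151 148 139  99  43]
s15 [np.float64(277.38), np.float64(276.87), np.float64(276.91), np.float64(277.07)] [ 82  81  80 122 152 147 147 134  96  40]
[(array([19,  0,  8, 20, 79], dtype=int32), array([23.8,  6.3])), (array([  4,  12,  16,  24, 273], dtype=int32), array([11.5, 23.7]))]
[(array([18,  0,  9, 21, 88], dtype=int32), array([23.5,  6.6])), (array([  4,  14,  15,  24, 276], dtype=int32), array([10.8, 25.2]))]
[[243 243 242 240 239 239 235 225 215 200 143  94  83  67  68  63  65  61
   56  39  38  38  40  88 198 237 241 242 243 243 243 243 241 218 160 162]
 [242 242 237 206 167 133  60  36  32  35  31  43  58  68  70  68  70  66
   66  66  56  43  37  40  90 206 240 242 243 243 244 243 241 235 212 157]
 [239 202 104  41 
[... 176 characters left out ...]
  35  39  34  52  66  69  64
   70  73  70  60  43  36  35 149 228 242 243 243 243 243 242 239 215 158]
 [213  57  44  37  38  41  47  44  46  39  41  37  35  39  47  58  69  68
   67  66  68  59  38  36  70 199 240 242 242 243 243 243 242 238 222 178]
 [223 117  40  44  39  43  45  38  47  45  44  39  38  34  44  62  69  67
   65  64  54  54  99 158 217 236 238 241 242 241 242 241 241 237 233 208]
 [242 221 117  39  45  46  46  41  41  38  43  38  38  42  71  88  86  97
  113  93 136 214 234 233 234 235 236 239 241 241 242 241 241 240 236 211]
 [240 240 228 167  79  38  46  40  41  47  50  50  61  70  87  82  73  85
  106 126 168 222 234 234 232 233 236 239 241 242 242 242 242 241 240 230]]
```

```bash
cat > tilt.py <<'E'
from h import *
from scipy.optimize import minimize
def fit(f,P,psi=6.4,xmax=None):
    im=cv2.imread(f"pics/{f}.png").max(2); a=np.radians(psi)
    X=np.array([np.cos(a),np.sin(a),0]);Y=np.array([-np.sin(a),np.cos(a),0]);Z=np.array([0,0,1.])
    G=np.array(P)+[0,0,.013+.035]   # grip point on handle line
    t=np.linspace(0,2*np.pi,40)
    def hull(th,dz,dx):
        x=np.cos(th)*X+np.sin(th)*Z; z=-np.sin(th)*X+np.cos(th)*Z
        C=G+dz*Z+(.055+dx)*x
        p=np.concatenate([C+h*z+.021*(np.cos(t)[:,None]*x+np.sin(t)[:,None]*Y) for h in(-.035,.035)])
        return cv2.convexHull(proj("side",p).astype(np.float32))
    c=hull(0,0,0)[:,0].mean(0).round().astype(int);x0,y0=c-24;k=8
    roi=im[y0:y0+48,x0:x0+48].astype(float)
    dark=np.clip((110-roi)/50,0,1)
    def cost(v):
        m=np.zeros((48*k,48*k),np.uint8);h=hull(np.radians(v[0]),v[1]/1e3,v[2]/1e3)
        cv2.fillPoly(m,[np.round((h-[x0,y0]+.5)*k).astype(np.int32)],255)
        m=cv2.resize(m,(48,48),interpolation=cv2.INTER_AREA)/255.
        w=np.ones_like(m); hh=h[:,0]; w[:, int(hh[:,0].max()-x0)+2:]=0; w[int(hh[:,1].max()-y0)+4:]=0
        return (w*np.abs(m-dark)).sum()+0.02*v[2]**2
    best=min((minimize(cost,[a0,b0,0],method="Nelder-Mead",options=dict(initial_simplex=[[a0,b0,0],[a0+4,b0,0],[a0,b0+4,0],[a0,b0,4]])) for a0 in(0,5,10,15) for b0 in(-3,0,5)),key=lambda o:o.fun)
    return best.x.round(1),round(best.fun,1)
if __name__=="__main__":
    for f,P in(("s7",[.4693,.2861,.1205]),("s8",[.467,.2874,.121]),("s9",[.467,.2874,.121]),("s10",[.467,.2874,.121]),("s11",[.4838,.1452,.1219]),("s12",[.482,.1455,.1214]),("s14",[.482,.1454,.1212]),("s15",[.482,.1454,.1212])): print(f,fit(f,P))
E
python3 tilt.py
```

```text
s7 (array([-3.4,  1.4,  2. ]), np.float64(79.1))
s8 (array([-1.7,  0.3,  2.6]), np.float64(72.0))
s9 (array([-0.9,  3.7,  2.6]), np.float64(75.0))
s10 (array([1.5, 5.1, 3.5]), np.float64(83.5))
s11 (array([7.3, 0.6, 4.6]), np.float64(69.6))
s12 (array([7.4, 0.3, 4.6]), np.float64(67.5))
s14 (array([13.5,  1. ,  5.6]), np.float64(73.1))
s15 (array([13.8,  1.3,  6. ]), np.float64(75.1))
```

>>> step_arm:
  offset:
    - [0,0,-0.05]
    - [0,0,-0.1]
    - [0,0,-0.1]
    - [0,0,-0.1]
    - [0,0,-0.1]
    - [0,0,-0.1]
    - [0,0,-0.1]
    - [0,0,-0.1]
    - [0,0,-0.1]
    - [0,0,-0.1]
  delta_rot:
    - [0,-0.01,0]
    - [0,-0.02,0]
    - [0,-0.035,0]
    - [0,-0.05,0]
    - [0,-0.061,0]
    - [0,-0.061,0]
    - [0,-0.061,0]
    - [0,-0.061,0]
    - [0,-0.061,0]
    - [0,-0.061,0]
  claw: [-0.7,-0.7,-0.7,-0.7,-0.7,-0.7,-0.7,-0.7,-0.7,-0.7]

```text
time: 29.0
ee_pos: [0.4827, 0.1455, 0.1521]
orientation: [0.005, 0.994, 0.056, -0.095]
contact_force: [-0.1, 0.3, -3.8]
width: 0.0189
gripper_force: 63.4
```

```bash
cat >> h.py <<'E'
def go2(tgt,dyaw):
    "move TCP to tgt while yawing about the world vertical by dyaw degrees"
    s,P,q=state(); Q=R.from_euler("z",dyaw,degrees=True).as_matrix()@q
    return np.round(q.T@(np.array(tgt)-P)/.3,4),np.round(R.from_matrix(q.T@Q).as_rotvec()/np.pi,4)
E
python3 - <<'E'
from tilt import *
s,P,q=state();print(P,s["contact_force"],q[:,0],q[:,2])
r.snapshot("side");b=r.snapshot("side");cv2.imwrite("pics/s16.png",b)
# grip line point: fingers' axis back from TCP by 0.048+... expressed as P + .048 along -tool z, minus fit's own vertical 0.048
G=P-q[:,2]*.048; print(fit("s16",G-[0,0,.048]))
E
```

```text
[0.48266955 0.14554765 0.15208797] [-0.09858829  0.25905972 -3.81842391] [ 0.97569121  0.10935245 -0.18991761] [-0.18873854 -0.02112964 -0.98180003]
(array([1.1, 2.2, 8. ]), np.float64(84.8))
```

Run:
```python
from h import *
print(go2([.58,.09,.155],46.2),go2([.6854,.035,.155],92.4))
```

```text
(array([ 0.294 ,  0.2199, -0.0664]), array([-0.0487,  0.    , -0.252 ])) (array([ 0.6168,  0.4412, -0.1288]), array([-0.0975,  0.    , -0.504 ]))
```

>>> step_arm:
  offset:
    - [0.02,0.01,-0.004]
    - [0.06,0.04,-0.012]
    - [0.1,0.075,-0.022]
    - [0.15,0.11,-0.032]
    - [0.2,0.145,-0.042]
    - [0.25,0.18,-0.052]
    - [0.3,0.215,-0.063]
    - [0.35,0.25,-0.073]
    - [0.39,0.28,-0.082]
    - [0.42,0.3,-0.088]
  delta_rot:
    - [-0.003,0,-0.015]
    - [-0.009,0,-0.047]
    - [-0.016,0,-0.082]
    - [-0.022,0,-0.116]
    - [-0.029,0,-0.15]
    - [-0.036,0,-0.185]
    - [-0.043,0,-0.22]
    - [-0.049,0,-0.255]
    - [-0.055,0,-0.285]
    - [-0.059,0,-0.305]
  claw: [-0.7,-0.7,-0.7,-0.7,-0.7,-0.7,-0.7,-0.7,-0.7,-0.7]

```text
time: 29.93
ee_pos: [0.6219, 0.0697, 0.1539]
orientation: [0.05, 0.851, 0.517, -0.082]
contact_force: [1.1, 0.5, -3.1]
width: 0.019
gripper_force: 63.4
```

```bash
cat >> h.py <<'E'
def go3(tgt,psi,tilt=11):
    s,P,q=state(); a=np.radians(psi); T=np.array([[np.cos(a),np.sin(a),0],[np.sin(a),-np.cos(a),0],[0,0,-1]])@R.from_euler("y",-tilt,degrees=True).as_matrix()
    return np.round(q.T@(np.array(tgt)-P)/.3,4),np.round(R.from_matrix(q.T@T).as_rotvec()/np.pi,4)
E
python3 - <<'E'
from h import *
print(state()[1],go3([.6854,.035,.155],98.8),go3([.6854,.035,.03],98.8))
E
```

```text
[0.62192676 0.06972975 0.15392434] (array([-0.0059,  0.2411, -0.0025]), array([-0.0383, -0.0002, -0.1976])) (array([0.0734, 0.2411, 0.4066]), array([-0.0383, -0.0002, -0.1976]))
```

>>> step_arm:
  offset:
    - [0,0.03,0]
    - [0,0.07,0]
    - [0,0.11,0]
    - [-0.003,0.15,0]
    - [-0.005,0.19,0]
    - [-0.006,0.22,0]
    - [-0.006,0.241,0]
    - [0.01,0.241,0.08]
    - [0.026,0.241,0.16]
    - [0.034,0.241,0.2]
  delta_rot:
    - [-0.005,0,-0.03]
    - [-0.012,0,-0.065]
    - [-0.019,0,-0.1]
    - [-0.026,0,-0.135]
    - [-0.032,0,-0.165]
    - [-0.036,0,-0.187]
    - [-0.038,0,-0.198]
    - [-0.038,0,-0.198]
    - [-0.038,0,-0.198]
    - [-0.038,0,-0.198]
  claw: [-0.7,-0.7,-0.7,-0.7,-0.7,-0.7,-0.7,-0.7,-0.7,-0.7]

```text
time: 30.77
ee_pos: [0.6824, 0.0356, 0.0899]
orientation: [0.07, 0.649, 0.755, -0.064]
contact_force: [-1.4, -0.4, -4.1]
width: 0.0189
gripper_force: 63.3
```

Run:
```python
from h import *
s,P,q=state();print(P,s["contact_force"],q[:,0],s["joint_pos"]);print(go3([.6854,.035,.02],98.8),go3([.6854,.035,-.008],98.8))
```

```text
[0.68242252 0.0355544  0.08987345] [-1.41746235 -0.38753387 -4.07512675] [-0.14737614  0.97092957 -0.18861613] [-0.02358674  0.51881536  1.40042089 -0.20155215  1.20136658 -0.10270178]
(array([0.0407, 0.0108, 0.2293]), array([-0.0019, -0.0007, -0.0009])) (array([0.0583, 0.0113, 0.321 ]), array([-0.0019, -0.0007, -0.0009]))
```

>>> step_arm:
  offset:
    - [0.004,0,0.02]
    - [0.012,0.002,0.06]
    - [0.02,0.004,0.11]
    - [0.03,0.004,0.16]
    - [0.038,0.004,0.21]
    - [0.047,0.004,0.25]
    - [0.053,0.004,0.28]
    - [0.056,0.004,0.3]
    - [0.058,0.004,0.31]
    - [0.058,0.004,0.31]
  delta_rot:
    - [0,0,0]
    - [0,0,0]
    - [0,0,0]
    - [0,0,0]
    - [0,0,0]
    - [0,0,0]
    - [0,0,0]
    - [0,0,0]
    - [0,0,0]
    - [0,0,0]
  claw: [-0.7,-0.7,-0.7,-0.7,-0.7,-0.7,-0.7,-0.7,-0.7,-0.7]

```text
time: 31.6
ee_pos: [0.6851, 0.0351, -0.0024]
orientation: [0.071, 0.649, 0.755, -0.063]
contact_force: [-0.4, 0.0, -3.4]
width: 0.0193
gripper_force: 63.5
```

Run:
```python
from h import *
s,P,q=state();print(P,s["contact_force"],s["torque"],q[:,0]);print(go3([P[0],P[1],-.008],98.8),go3([P[0],P[1],-.012],98.8))
```

```text
[ 0.6851257   0.03511292 -0.00235845] [-0.35949735  0.04406058 -3.4218805 ] [ 0.02482321 -0.04199469 -0.02169481] [-0.1471355   0.97079333 -0.18950318]
(array([0.0036, 0.    , 0.0185]), array([-0.001 , -0.0004, -0.001 ])) (array([0.0061, 0.0001, 0.0316]), array([-0.001 , -0.0004, -0.001 ]))
```

Lower slowly in small increments, watching the force.

>>> step_arm:
  offset:
    - [0,0,0.004]
    - [0.001,0,0.008]
    - [0.002,0,0.012]
    - [0.003,0,0.016]
    - [0.004,0,0.02]
    - [0.004,0,0.022]
    - [0.005,0,0.024]
    - [0.005,0,0.026]
    - [0.005,0,0.026]
    - [0.005,0,0.026]
  delta_rot:
    - [0,0,0]
    - [0,0,0]
    - [0,0,0]
    - [0,0,0]
    - [0,0,0]
    - [0,0,0]
    - [0,0,0]
    - [0,0,0]
    - [0,0,0]
    - [0,0,0]
  claw: [-0.7,-0.7,-0.7,-0.7,-0.7,-0.7,-0.7,-0.7,-0.7,-0.7]

```text
time: 32.43
ee_pos: [0.6854, 0.0351, -0.0096]
orientation: [0.072, 0.649, 0.755, -0.063]
contact_force: [-0.2, -0.5, -3.0]
width: 0.0193
gripper_force: 63.5
```

>>> step_arm:
  offset:
    - [0,0,0.002]
    - [0,0,0.004]
    - [0.001,0,0.006]
    - [0.001,0,0.006]
    - [0.001,0,0.006]
    - [0.001,0,0.006]
    - [0.001,0,0.006]
    - [0.001,0,0.006]
    - [0.001,0,0.006]
    - [0.001,0,0.006]
  delta_rot:
    - [0,0,0]
    - [0,0,0]
    - [0,0,0]
    - [0,0,0]
    - [0,0,0]
    - [0,0,0]
    - [0,0,0]
    - [0,0,0]
    - [0,0,0]
    - [0,0,0]
  claw: [-0.7,-0.7,-0.7,-0.7,-0.7,-0.7,-0.7,-0.7,-0.7,-0.7]

```text
time: 33.27
ee_pos: [0.6855, 0.0351, -0.0113]
orientation: [0.072, 0.649, 0.755, -0.063]
contact_force: [0.3, -0.1, -4.6]
width: 0.0189
gripper_force: 63.5
```

Run:
```python
from h import *
s,P,q=state();print(P,s["contact_force"],s["torque"],s["width"])
```

```text
[ 0.68547588  0.0351003  -0.01131813] [ 0.30889604 -0.0540422  -4.63226501] [ 0.07966151 -0.01401438 -0.0061525 ] 0.018946741859004062
```

>>> step_arm:
  offset:
    - [0,0,0.002]
    - [0,0,0.004]
    - [0.001,0,0.006]
    - [0.001,0,0.008]
    - [0.001,0,0.008]
    - [0.001,0,0.008]
    - [0.001,0,0.008]
    - [0.001,0,0.008]
    - [0.001,0,0.008]
    - [0.001,0,0.008]
  delta_rot:
    - [0,0,0]
    - [0,0,0]
    - [0,0,0]
    - [0,0,0]
    - [0,0,0]
    - [0,0,0]
    - [0,0,0]
    - [0,0,0]
    - [0,0,0]
    - [0,0,0]
  claw: [-0.7,-0.7,-0.7,-0.7,-0.7,-0.7,-0.7,-0.7,-0.7,-0.7]

```text
time: 34.1
ee_pos: [0.6855, 0.035, -0.0137]
orientation: [0.072, 0.649, 0.755, -0.063]
contact_force: [-0.6, -0.2, -4.2]
width: 0.0188
gripper_force: 63.5
```

Run:
```python
from h import *
s,P,q=state();print(P,s["contact_force"],s["torque"],s["width"])
```

```text
[ 0.68549829  0.03495633 -0.01369432] [-0.55652595 -0.23419753 -4.16196187] [-0.00069254  0.05742958  0.03050983] 0.018786997416238446
```

>>> step_arm:
  offset:
    - [0,0,0.002]
    - [0,0,0.004]
    - [0.001,0,0.006]
    - [0.001,0,0.008]
    - [0.001,0,0.008]
    - [0.001,0,0.008]
    - [0.001,0,0.008]
    - [0.001,0,0.008]
    - [0.001,0,0.008]
    - [0.001,0,0.008]
  delta_rot:
    - [0,0,0]
    - [0,0,0]
    - [0,0,0]
    - [0,0,0]
    - [0,0,0]
    - [0,0,0]
    - [0,0,0]
    - [0,0,0]
    - [0,0,0]
    - [0,0,0]
  claw: [-0.7,-0.7,-0.7,-0.7,-0.7,-0.7,-0.7,-0.7,-0.7,-0.7]

```text
time: 34.93
ee_pos: [0.6855, 0.0348, -0.0162]
orientation: [0.072, 0.649, 0.755, -0.063]
contact_force: [-0.9, 0.8, -1.5]
width: 0.0189
gripper_force: 63.8
```

Run:
```python
from h import *
s,P,q=state();print(P,s["contact_force"],s["torque"],s["width"])
```

```text
[ 0.68545234  0.03480615 -0.01615483] [-0.89405002  0.81219325 -1.45185665] [0.12871029 0.11145267 0.02614378] 0.018935876508579665
```

>>> step_arm:
  offset:
    - [-0.002,0,-0.01]
    - [-0.004,0,-0.02]
    - [-0.005,0,-0.025]
    - [-0.005,0,-0.025]
    - [-0.005,0,-0.025]
    - [-0.005,0,-0.025]
    - [-0.005,0,-0.025]
    - [-0.005,0,-0.025]
    - [-0.005,0,-0.025]
    - [-0.005,0,-0.025]
  delta_rot:
    - [0,0,0]
    - [0,0,0]
    - [0,-0.01,0]
    - [0,-0.02,0]
    - [0,-0.033,0]
    - [0,-0.033,0]
    - [0,-0.033,0]
    - [0,-0.033,0]
    - [0,-0.033,0]
    - [0,-0.033,0]
  claw: [-0.7,-0.7,-0.7,-0.7,-0.7,-0.7,-0.7,-0.7,-0.7,-0.7]

```text
time: 35.77
ee_pos: [0.6858, 0.0341, -0.0083]
orientation: [0.111, 0.645, 0.75, -0.096]
contact_force: [0.1, 0.2, -4.0]
width: 0.019
gripper_force: 63.5
```

Run:
```python
from h import *
s,P,q=state();print(P,s["contact_force"],s["torque"],q[:,0],go3([P[0],P[1],P[2]-.003],98.8,17))
```

```text
[ 0.68576993  0.03414441 -0.00825332] [ 0.05254001  0.20348709 -3.95290995] [ 0.12419474 -0.04207114 -0.00794568] [-0.14255787  0.94639165 -0.2898622 ] (array([0.0029, 0.    , 0.0096]), array([-0.0007, -0.0008, -0.0012]))
```

>>> step_arm:
  offset:
    - [0.001,0,0.002]
    - [0.001,0,0.004]
    - [0.002,0,0.006]
    - [0.003,0,0.009]
    - [0.003,0,0.009]
    - [0.003,0,0.009]
    - [0.003,0,0.009]
    - [0.003,0,0.009]
    - [0.003,0,0.009]
    - [0.003,0,0.009]
  delta_rot:
    - [0,0,0]
    - [0,0,0]
    - [0,0,0]
    - [0,0,0]
    - [0,0,0]
    - [0,0,0]
    - [0,0,0]
    - [0,0,0]
    - [0,0,0]
    - [0,0,0]
  claw: [-0.7,-0.7,-0.7,-0.7,-0.7,-0.7,-0.7,-0.7,-0.7,-0.7]

```text
time: 36.6
ee_pos: [0.6862, 0.0341, -0.0098]
orientation: [0.112, 0.645, 0.75, -0.096]
contact_force: [-3.0, -1.9, 5.7]
width: 0.0188
gripper_force: 64.8
```

>>> step_arm:
  offset:
    - [0,0,0.002]
    - [0.001,0,0.004]
    - [0.001,0,0.005]
    - [0.001,0,0.005]
    - [0.001,0,0.005]
    - [0.001,0,0.005]
    - [0.001,0,0.005]
    - [0.001,0,0.005]
    - [0.001,0,0.005]
    - [0.001,0,0.005]
  delta_rot:
    - [0,0,0]
    - [0,0,0]
    - [0,0,0]
    - [0,0,0]
    - [0,0,0]
    - [0,0,0]
    - [0,0,0]
    - [0,0,0]
    - [0,0,0]
    - [0,0,0]
  claw: [-0.7,-0.7,-0.7,-0.7,-0.7,-0.7,-0.7,-0.7,-0.7,-0.7]

```text
time: 37.43
ee_pos: [0.6865, 0.0337, -0.0107]
orientation: [0.112, 0.645, 0.75, -0.096]
contact_force: [-3.9, -4.5, 8.9]
width: 0.0191
gripper_force: 65.3
```

Run:
```python
from h import *
s,P,q=state();print(P,s["contact_force"],s["torque"])
```

```text
[ 0.68653044  0.03367134 -0.01067312] [-3.92213373 -4.5404559   8.93725995] [-0.14845735  0.80195885  0.0778151 ]
```

>>> step_arm:
  offset:
    - [0,0,0]
    - [0,0,0]
    - [0,0,0]
    - [0,0,0]
    - [0,0,0]
    - [0,0,0]
    - [0,0,0]
    - [0,0,0]
    - [0,0,0]
    - [0,0,0]
  delta_rot:
    - [0,0,0]
    - [0,0,0]
    - [0,0,0]
    - [0,0,0]
    - [0,0,0]
    - [0,0,0]
    - [0,0,0]
    - [0,0,0]
    - [0,0,0]
    - [0,0,0]
  claw: [-0.5,-0.4,-0.3,-0.2,-0.1,0,0.1,0.2,0.3,0.3]

```text
time: 38.27
ee_pos: [0.6855, 0.0346, -0.0129]
orientation: [0.111, 0.645, 0.75, -0.096]
contact_force: [0.3, -0.8, 1.1]
width: 0.0553
gripper_force: 0.0
```

Run:
```python
from h import *
s,P,q=state();print(P,s["contact_force"],s["torque"],s["width"],q.T@[0,0,1]/.3*.03)
b=r.snapshot("side");cv2.imwrite("pics/s17.png",b)
a=cv2.imread("pics/s4.png");a0=cv2.imread("pics/side0.png")
for i in(a0,b):
    m=(i.max(2)<75).astype(np.uint8)[235:285,250:285];n,l,st,ce=cv2.connectedComponentsWithStats(m);print([(st[k],ce[k].round(1)) for k in range(1,n) if st[k][4]>30])
```

```text
[ 0.68549984  0.03464543 -0.0129126 ] [ 0.31592727 -0.78026264  1.1244506 ] [0.13671284 0.02552922 0.03078047] 0.055330295638950436 [-0.02902144 -0.00014457 -0.09569606]
[(array([  7,  19,  12,  22, 203], dtype=int32), array([12.4, 29.1]))]
[(array([  0,   0,  34,  42, 648], dtype=int32), array([14.9, 16.5]))]
```

>>> step_arm:
  offset:
    - [-0.006,0,-0.02]
    - [-0.018,0,-0.06]
    - [-0.033,0,-0.11]
    - [-0.055,0,-0.18]
    - [-0.079,0,-0.26]
    - [-0.103,0,-0.34]
    - [-0.127,0,-0.42]
    - [-0.145,0,-0.478]
    - [-0.145,0,-0.478]
    - [-0.145,0,-0.478]
  delta_rot:
    - [0,0,0]
    - [0,0,0]
    - [0,0,0]
    - [0,0,0]
    - [0,0,0]
    - [0,0,0]
    - [0,0,0]
    - [0,0,0]
    - [0,0,0]
    - [0,0,0]
  claw: [0.3,0.3,0.3,0.3,0.3,0.3,0.3,0.3,0.3,0.3]

```text
time: 39.15
ee_pos: [0.6873, 0.0348, 0.1405]
orientation: [0.113, 0.645, 0.75, -0.094]
contact_force: [-0.2, 0.8, -0.2]
width: 0.0553
gripper_force: 0.0
```

Run:
```python
from h import *
s,P,q=state();print(P,s["contact_force"])
print(go([.42,-.15,.22],90))
```

```text
[0.68729555 0.03480206 0.14053156] [-0.19281917  0.83776551 -0.24921533]
(array([-0.5334, -0.972 , -0.1187]), array([0.0083, 0.0936, 0.0473]))
```

Move clear so both cameras see the scene, then verify.

>>> step_arm:
  offset:
    - [-0.05,-0.02,-0.15]
    - [-0.1,-0.1,-0.25]
    - [-0.15,-0.2,-0.25]
    - [-0.2,-0.3,-0.2]
    - [-0.28,-0.42,-0.15]
    - [-0.35,-0.55,-0.12]
    - [-0.42,-0.7,-0.12]
    - [-0.48,-0.82,-0.12]
    - [-0.53,-0.92,-0.12]
    - [-0.53,-0.97,-0.12]
  delta_rot:
    - [0,0.02,0.01]
    - [0,0.04,0.02]
    - [0.004,0.06,0.03]
    - [0.008,0.08,0.04]
    - [0.008,0.094,0.047]
    - [0.008,0.094,0.047]
    - [0.008,0.094,0.047]
    - [0.008,0.094,0.047]
    - [0.008,0.094,0.047]
    - [0.008,0.094,0.047]
  claw: [0.3,0.3,0.3,0.3,0.3,0.3,0.3,0.3,0.3,0.3]

```text
time: 39.98
ee_pos: [0.4162, -0.1509, 0.2176]
orientation: [-0.002, 0.708, 0.707, -0.002]
contact_force: [0.8, 0.3, 0.7]
width: 0.0553
gripper_force: 0.0
```

Run:
```python
from h import *
s,P,q=state();print(P,s["contact_force"])
a=r.snapshot("top");b=r.snapshot("side");cv2.imwrite("pics/t18.png",a);cv2.imwrite("pics/s18.png",b)
b0=cv2.imread("pics/side0.png");a0=cv2.imread("pics/top0.png")
for i in(b0,b):
    m=(i.max(2)<75).astype(np.uint8)[225:290,240:290];n,l,st,ce=cv2.connectedComponentsWithStats(m);print("side head",[(st[k],ce[k].round(1)) for k in range(1,n) if st[k][4]>30])
for i in(a0,a):
    m=(i.max(2)<75).astype(np.uint8)[172:210,280:320];n,l,st,ce=cv2.connectedComponentsWithStats(m);print("top head",[(st[k],ce[k].round(1)) for k in range(1,n) if st[k][4]>30])
    M=(i[...,1]/np.maximum(i[...,2],1)<.78)&(i[...,2]>150);M=M.astype(np.uint8)[165:205,309:370];n,l,st,ce=cv2.connectedComponentsWithStats(M);print("handle",[(st[k],ce[k].round(1)) for k in range(1,n) if st[k][4]>60])
def bl(b,x,y,w=7):
    s=b.min(2)[y-w:y+w+1,x-w:x+w+1].astype(int);return s
for t in["case","mallet","dropper_bottle","date_stamp","vial"]:
    for n in("top","side"): print(t,n,[(np.round(d["centre"]),round(d["score"],2)) for d in r.find_in(n,t)[:2]])
print("front edge",front("s18"))
# changes at bystanders
for nm,w,h in(("bottle",(.509,.031),.05),("stamp",(.508,-.037),.035),("vial",(.678,.2),.03),("logger",(.485,-.46),.01)):
    for c,u,v in(("top",a0,a),("side",b0,b)):
        x,y=proj(c,[[*w,h]])[0].astype(int);print(nm,c,np.abs(u[y-14:y+15,x-10:x+11].astype(int)-v[y-14:y+15,x-10:x+11]).mean().round(1))
```

```text
[ 0.41616533 -0.150854    0.2176411 ] [0.79425701 0.33613542 0.71860434]
side head [(array([ 17,  29,  12,  22, 203], dtype=int32), array([22.4, 39.1])), (array([ 0, 32,  5, 13, 39], dtype=int32), array([ 1.3, 36.8]))]
side head [(array([ 18,  30,  12,  22, 193], dtype=int32), array([22.9, 40.3])), (array([ 0, 32,  5, 13, 39], dtype=int32), array([ 1.3, 36.8]))]
top head [(array([ 14,  10,  18,  19, 245], dtype=int32), array([21.5, 18.8]))]
handle [(array([  2,  14,  49,  13, 282], dtype=int32), array([25.9, 19.9]))]
top head [(array([ 12,  11,  18,  20, 244], dtype=int32), array([19.5, 20. ]))]
handle [(array([  0,  15,  49,  13, 289], dtype=int32), array([24.1, 20.9]))]
case top [(array([258., 239.]), 0.7)]
case side [(array([295., 302.]), 0.96)]
mallet top [(array([317., 188.]), 0.84)]
mallet side [(array([266., 263.]), 0.8)]
dropper_bottle top [(array([328., 251.]), 0.61)]
dropper_bottle side [(array([318., 260.]), 0.61)]
date_stamp top [(array([352., 246.]), 0.5)]
date_stamp side [(array([294., 305.]), 0.74), (array([324., 245.]), 0.47)]
vial top [(array([271., 192.]), 0.42)]
vial side [(array([266., 260.]), 0.57), (array([254., 285.]), 0.53)]
front edge [np.float64(277.3), np.float64(276.85), np.float64(276.77), np.float64(277.05)]
bottle top 6.6
bottle side 10.8
stamp top 23.4
stamp side 28.5
vial top 8.6
vial side 3.9
logger top 9.6
logger side 11.5
```

Run:
```python
from h import *
a=cv2.imread("pics/t18.png");b=cv2.imread("pics/s18.png")
def blob(im,cam,xy,z=.058,w=6):
    x,y=proj(cam,[[*xy,z]])[0].round().astype(int);s=im.min(2)[y-w:y+w+1,x-w:x+w+1].astype(float)
    m=(s>(np.median(s)+s.max())/2).astype(np.uint8);n,l,st,ce=cv2.connectedComponentsWithStats(m);k=1+np.argmin(np.linalg.norm(ce[1:]-w,axis=1));c=ce[k]+[x-w,y-w];return at(cam,c,z-.001),st[k]
for cam,im in(("top",a),("side",b)):
    H,sh=blob(im,cam,(.522,.294));F,sf=blob(im,cam,(.5375,.1515));print(cam,H,sh,F,sf,(H+F)/2,np.linalg.norm(H-F),np.degrees(np.arctan2(*(H-F)[1::-1])))
u=np.array([-.1132,.9936]);v=np.array([.9936,.1132]);c=np.array([.529,.2245])
# table-level profiles: along +y end (side cam) and near -x side (both), far side (top)
for n,cam,im,ax,o,s in(("+y end","side",b,u,v,1),("-x side","side",b,v,u,-1),("-x side","top",a,v,u,-1),("-y end","top",a,u,v,-1),("+x side","top",a,v,u,1)):
    L=np.arange(.08 if ax is u else .035,.13 if ax is u else .08,.0025)
    pr=[]
    for d in L:
        P=[np.append(c+s*d*ax+t*o,0) for t in(-.02,-.01,0,.01,.02)]
        q=proj(cam,P); pr.append(np.mean([cv2.getRectSubPix(im,(1,1),(float(x),float(y)))[0,0].min() for x,y in q]))
    print(n,cam,L[0],np.round(pr).astype(int))
```

```text
top [0.52116635 0.29534153 0.057     ] [ 3  4  6  6 30] [0.53674385 0.15158279 0.057     ] [ 3  4  7  6 31] [0.5289551  0.22346216 0.057     ] 0.14460025477467725 96.18436161330516
side [0.52266425 0.29229349 0.057     ] [ 4  4  5  5 20] [0.53780887 0.14958122 0.057     ] [ 4  4  6  5 20] [0.53023656 0.22093735 0.057     ] 0.14351359612053594 96.05755415243533
+y end side 0.08 [ 88  98 115 142 170 190 201 196 179 166 159 154 144 137 132 132 133 133
 134 134]
-x side side 0.035 [113  94  99 138 183 206 209 197 171 153 152 152 151 150 149 149 149 148]
-x side top 0.035 [ 71  54  45  53 124 155 152 147 120  99 100 100  99  98  97  97  97  97]
-y end top 0.08 [ 92  94 100 100 103 108 124 142 125 110 110 105  94  84  85  85  85  87
  88  88]
+x side top 0.035 [111 110 110 109 105 104 103 110 104  73  78  96  96  95  94  94  94  95]
```

```bash
python3 -c "
from station import r
print(r.hand_in())"
```

```text
the job is handed in; nothing more can be done
None
```

I handed the job in at about 40 s: the case was slid into the taped field about 2–4 mm off centre and square to within 0.5°, both lid pins were struck down with the mallet (hinged end first) until a further blow moved them no more, and the mallet stands on its head within about 10 mm of where it started. The bottle, stamp and vial were found where they started; the stamp's surroundings differ in the pictures, which I put down to the arm's shadow without confirming it, and no verdict came back.

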